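# Scan in, pack the white-pump bottles, scan out

## Task

Open the packing job: take the yellow hand scanner, point its window squarely at the middle of the blue-framed job card from about 10 cm, hold it steady there for two seconds, and lay it back in the middle of its black rest mat, between the green lines. Then stand every bottle with a white pump upright in the green tray, leaving the black-pump bottles and everything else where they are. Finally, scan the orange-framed dispatch card in the same way and lay the scanner back in its place on the mat.

Things in the scene. Friction and masses are not known exactly. Their poses are not given: they have to be found in the camera images.
- scanner: yellow hand scanner on its rest. Handle: level bar 36 wide x 36 mm high along its x (-100 to +60 mm); grip across the width near the origin. White head 56 mm wide at the +x end, to x = 107 mm and 65 mm up; its red window looks forward and 50 deg down. Origin: centre of the flat underside, near the balance point; z up. 200 to 325 g.
- window (a point): middle of the scanner's red window, at (89, 0, 19) mm in the scanner's frame. Its z axis is the line of sight: forward (scanner +x) and 50 deg below level when the scanner is level; its y axis is the scanner's y.
- job_stand_label (a point): job card: paper 70 x 100 mm with black bar code, in the blue board 95 x 125 mm on a fixed stand (foot 90 x 120 x 12 mm). This point: middle of the card, 160 mm above the table; z axis: the card's outward normal, 50 deg up from level, towards the robot's side; y: level, along the 100 mm. The two stands may swap places.
- dispatch_stand_label (a point): dispatch card: paper 70 x 100 mm with black bar code, in the orange board 95 x 125 mm on a fixed stand (foot 90 x 120 x 12 mm). This point: middle of the card, 160 mm above the table; z axis: the card's outward normal, 50 deg up from level, towards the robot's side; y: level, along the 100 mm. The two stands may swap places.
- rest: black rubber rest mat, 240 (its x) x 170 (its y) x 8 mm, fixed, with two green lines along its x at y = +-60 mm. Origin: centre of the underside; its top is 8 mm up. The scanner lies between the lines, head towards the rest's +x.
- tray: green packing tray fixed to the bench, outside 330 (its x) x 230 (its y) mm, walls 5 mm thick and 16 mm high, floor 5 mm thick. Origin: centre of the underside. Holds six bottles with room for the fingers, for example at 0 and +-90 mm in x and +-48 mm in y.
- bottle1: clear bottle, WHITE pump; may be absent. Body 60 mm across to 85 mm up, shoulder in to 32 mm at 110, then the white collar, 32 mm across from 110 to 136 mm up (grip here from above, fingers either side of the spout), stem 10 mm, button and spout at 152 to 165 mm (top). Spout reaches 41 mm from the axis to the bottle's own -x. Origin: centre of the underside, z up. 175 to 350 g.
- bottle2: clear bottle, WHITE pump; may be absent. Body 60 mm across to 85 mm up, shoulder in to 32 mm at 110, then the white collar, 32 mm across from 110 to 136 mm up (grip here from above, fingers either side of the spout), stem 10 mm, button and spout at 152 to 165 mm (top). Spout reaches 41 mm from the axis to the bottle's own -x. Origin: centre of the underside, z up. 175 to 350 g.
- bottle3: clear bottle, WHITE pump; may be absent. Body 60 mm across to 85 mm up, shoulder in to 32 mm at 110, then the white collar, 32 mm across from 110 to 136 mm up (grip here from above, fingers either side of the spout), stem 10 mm, button and spout at 152 to 165 mm (top). Spout reaches 41 mm from the axis to the bottle's own -x. Origin: centre of the underside, z up. 175 to 350 g.
- bottle4: clear bottle, WHITE pump; may be absent. Body 60 mm across to 85 mm up, shoulder in to 32 mm at 110, then the white collar, 32 mm across from 110 to 136 mm up (grip here from above, fingers either side of the spout), stem 10 mm, button and spout at 152 to 165 mm (top). Spout reaches 41 mm from the axis to the bottle's own -x. Origin: centre of the underside, z up. 175 to 350 g.
- bottle5: clear bottle, WHITE pump; may be absent. Body 60 mm across to 85 mm up, shoulder in to 32 mm at 110, then the white collar, 32 mm across from 110 to 136 mm up (grip here from above, fingers either side of the spout), stem 10 mm, button and spout at 152 to 165 mm (top). Spout reaches 41 mm from the axis to the bottle's own -x. Origin: centre of the underside, z up. 175 to 350 g.
- black1: the same kind of bottle (same sizes, spout to its own -x) with a BLACK pump head: a bystander that stays where it is. Origin: centre of the underside.
- black2: the same kind of bottle (same sizes, spout to its own -x) with a BLACK pump head: a bystander that stays where it is. Origin: centre of the underside.
- tape_roll: roll of brown tape, 90 mm across, 48 mm high, bystander. Origin: centre of the underside.
- jar: amber jar, 64 mm across, 80 mm high, bystander. Origin: centre of the underside.
Not all that is in view belongs to the job. There is more than one size of the scanner; the one meant has the size given above.

How it is judged:
By the outcome, as a careful person would: the job done as asked, in the order asked, and still so for the second after the job is handed in, with the robot touching nothing.
Of bottle1, bottle2, bottle3, bottle4, bottle5 only 3 to 5 are there at a start; the rules pass over those that are not, and their reading is None.
At some moment in a run one of scanner may be knocked a few centimetres aside while the robot is not near it.
It also fails if it takes over 210 s, if anything falls off the work surface, if the arm or the gripper's body presses on something with over 40 N, if the wrist force passes 120 N, or if a joint passes its speed limit or range.

## Robot

A 6-joint arm with a two-finger parallel gripper is mounted at the origin on the work surface. World frame = base frame: x ahead of the robot, y to its left, z up, the work surface at z = 0. Lengths are in mm, angles in rad, forces in N, time in s.
With the tool pointing down it reaches from about 275 to 750 mm from the base axis. Payload 10.2 kg.
Tool frame: the origin (TCP) lies at the very end of the fingers, on their centre line; the grasp point (between the pads) lies 19 mm behind it; x points along the fingers, y is the direction in which the jaws open and shut, and the axes are right-handed (so a half turn about x gives the same grasp; the last joint's range is limited). The gripper opens to 85 mm and grips with 20 to 120 N. Pads are 22 mm wide; open, the fingers measure 114 mm over their backs; the gripper's body (76 mm by 85 mm) begins 54 mm behind the grasp point. The pads swing forward as they close: fully open they stand 13 mm farther back than shut.
Start: joints at [0.899, 0.313, 1.498, -0, 1.331, -0.223], TCP at [227.802, 473.009, 231.294] pointing down, gripper open.
Joint ranges: [-2.94, 2.94], [-0.97, 2.17], [0.19, 2.56], [-1.23, 4.37], [0.02, 3.11], [-2.88, 2.88]. Speed limits (rad/s): [2.39, 2.39, 3.01, 3.14, 3.14, 3.14].

## Interface

Orientations are given as a unit quaternion [w, x, y, z].
In Python, from rig import ctrl, viewer, finish_job gives the robot as it stands.
- The arm moves only by the tool carry_out, never from a script. Its argument "targets" is a list of rows, each an object of numbers: "x", "y", "z": the shift along the world's x, y, z in m; "ax", "ay", "az": the turn, a rotation vector about the world's x, y, z in rad; "hand": the opening, from -1 (shut) to 1 (fully open). A call has 1 to 5 rows; each row is the pose to reach, as a shift and turn from the pose commanded when the call began; what a row does not reach only later rows make up. A row lasts 1/8 s, in which the tool goes at most 62.5 mm and 10.7 degrees, less where a joint would pass 70% of its speed; a pose out of reach is approached as far as the arm can. A call with a gripper value outside its range is refused whole. The fingers move at their own pace and stop on an object; "grip_force" is the grip in N (left out, the last holds). Time passes only in rows, so rows that repeat a pose let the fingers close. It gives the time, the measured TCP pose, the force and the opening at its end, in the units of the state.
- ctrl.sense(): the state, without advancing time (a new reading comes with each control period).
- viewer.capture(name): name is "scene" or "top" or "wrist"; returns the picture (480x640x3 uint8, blue, green, red); there is no depth.
- viewer.camera_info(name): a dict with "fx", "fy", "cx", "cy" (pixels), "R" (3x3) and "t" (3): a world point X has camera coordinates R X + t. Camera axes: x right, y down, z forward; pixel columns grow to the right and rows downward; lengths in mm; the calibration is good to about 2 mm. A picture is of the moment at which its call begins: read the wrist's pose just before it. camera_info takes no time and is no camera call; for the wrist camera it gives the pose at the moment of the call.
- finish_job(): hands the job in, once; it reports no verdict.
The state is a dict: "time_s": time; "joints": joint angles; "dq": joint speeds; "tau": joint torques, N m; "eef_pos": TCP position; "ee_rot": TCP orientation; "force": force on the tool from outside, world axes, zero at the start; "wrist_torque": the same for the moment, N m; "grip_width": opening from 0.0 (shut) to 1.0 (fully open).
Only numpy, scipy, OpenCV 4.12 (cv2) and the standard library are available. Lean on these libraries where they do the work, as an engineer would, in place of code of your own. Each camera call takes 0.05 s, during which the arm holds its last target. There are 200 camera calls.

## Working session

There is one attempt and no reset: what is moved stays moved. The work goes in short steps, Python scripts to look and compute and a tool call to move; the robot and the scene stay as the last step left them, time stands still between calls to the robot, and variables do not carry over. Pictures are saved under pics/ and viewed, about 12 in all and at most 16, crops included, and the job is handed in when it is done.

Besides the shell and the picture viewer there is one more tool, called after "Emit:" by a JSON object that holds its "name" and its "arguments". carry_out: Moves the arm, as the interface text tells. Its arguments: {"type":"object","properties":{"targets":{"type":"array"},"grip_force":{"type":"number"}},"required":["targets"]}

```bash
mkdir -p pics; ls
python3 - <<'E'
from rig import ctrl,viewer
import cv2,numpy as np
np.set_printoptions(precision=4,suppress=True)
print(ctrl.sense())
for n in("scene","top","wrist"):
    ci=viewer.camera_info(n);im=viewer.capture(n);cv2.imwrite(f"pics/{n}0.png",im)
    R=np.array(ci["R"]);t=np.array(ci["t"]);print(n,ci["fx"],ci["fy"],ci["cx"],ci["cy"],"C",-R.T@t);print(R)
E
```

```text
pics
{'time_s': 0.0, 'joints': array([ 0.8986,  0.3135,  1.4985, -0.    ,  1.331 , -0.2234]), 'dq': array([-0.0003,  0.0008,  0.0002,  0.0007,  0.0023, -0.001 ]), 'tau': array([  0.0006, -41.2263, -25.975 ,  -0.0001,   0.004 ,   0.    ]), 'eef_pos': array([227.6211, 472.7952, 230.7209]), 'ee_rot': array([ 0.6892,  0.1569,  0.6896, -0.1578]), 'force': array([ 0.0496,  0.4231, -0.3119]), 'wrist_torque': array([-0.0285, -0.0167, -0.0206]), 'grip_width': 1.0040272969927946}
scene 603.1775355103191 603.1775355103191 322.6585347540514 232.10839857208168 C [1271.9891 -510.3901 1549.3972]
[[ 0.5889  0.8082 -0.0048]
 [ 0.689  -0.5051 -0.5197]
 [-0.4224  0.3027 -0.8543]]
top 569.1787134882796 569.1787134882796 313.72251515791686 244.54948589767343 C [ 325.084    19.7419 1663.5346]
[[-0.0096 -0.9998  0.0169]
 [-0.985   0.0065 -0.1722]
 [ 0.172  -0.0183 -0.9849]]
wrist 388.1756473536199 388.1756473536199 317.1809254475665 237.51107082678948 C [152.2096 510.1589 374.1521]
[[ 0.433   0.9014  0.0005]
 [ 0.8517 -0.4093  0.3271]
 [ 0.295  -0.1412 -0.945 ]]
```

View pics/top0.png

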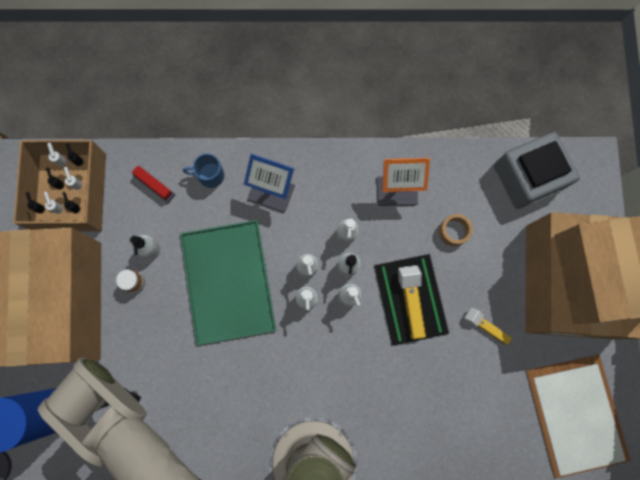

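View pics/scene0.png

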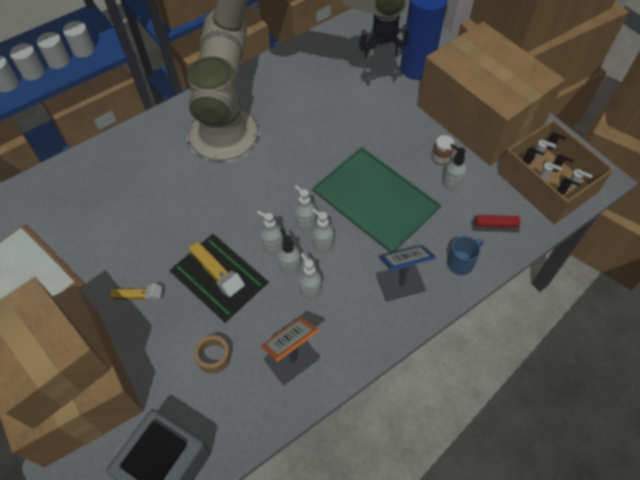

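Top view: the blue job card is at (268,177), the orange card at (406,176), the tray at (227,283), and the mat with the scanner at (411,299). White pumps are near (348,228), (307,263), (306,297) and (350,293). Black pumps are at (349,262) and (140,244). The small scanner at (488,326) and the crate bottles are not part of the job. The scene view agrees.

```bash
cat > h.py <<'E'
from rig import ctrl,viewer,finish_job
import cv2,numpy as np
np.set_printoptions(precision=3,suppress=True)
def ray(ci,uv):
    R=np.array(ci["R"]);C=-R.T@np.array(ci["t"])
    d=R.T@np.array([(uv[0]-ci["cx"])/ci["fx"],(uv[1]-ci["cy"])/ci["fy"],1.]);return C,d
def cast(ci,uv,z):
    C,d=ray(ci,uv);return C+d*(z-C[2])/d[2]
def proj(ci,X):
    p=np.array(ci["R"])@X+np.array(ci["t"]);return np.array([p[0]/p[2]*ci["fx"]+ci["cx"],p[1]/p[2]*ci["fy"]+ci["cy"]])
def tri(c1,u1,c2,u2):
    A=[];b=[]
    for c,u in((c1,u1),(c2,u2)):
        C,d=ray(c,u);d/=np.linalg.norm(d);P=np.eye(3)-np.outer(d,d);A.append(P);b.append(P@C)
    return np.linalg.lstsq(np.vstack(A),np.hstack(b),rcond=None)[0]
def mask(im,lo,hi,roi=None):
    m=cv2.inRange(cv2.cvtColor(im,cv2.COLOR_BGR2HSV),np.array(lo),np.array(hi))
    if roi is not None:
        k=np.zeros_like(m);x0,y0,x1,y1=roi;k[y0:y1,x0:x1]=255;m&=k
    return m
def big(m):
    c,_=cv2.findContours(m,cv2.RETR_EXTERNAL,cv2.CHAIN_APPROX_NONE);return max(c,key=cv2.contourArea)
def rect(ci,c,z):
    """min-area rect of a contour cast on plane z -> centre, sizes, yaw of long side (deg)"""
    P=np.array([cast(ci,p[0]+0.0,z)[:2] for p in c],np.float32)
    r=cv2.minAreaRect(P);b=cv2.boxPoints(r);e=[b[1]-b[0],b[2]-b[1]];e=max(e,key=np.linalg.norm)
    return np.array(r[0]),sorted(r[1]),np.degrees(np.arctan2(e[1],e[0]))
E
python3 - <<'E'
from h import *
T=viewer.camera_info("top");S=viewer.camera_info("scene")
t=cv2.imread("pics/top0.png");s=cv2.imread("pics/scene0.png")
blue=((105,110,50),(125,255,255));org=((4,130,90),(16,255,255));gr=((70,80,30),(95,255,255));ye=((20,130,90),(32,255,255))
for n,c,r1,r2 in(("job",blue,(235,145,310,210),(360,230,450,280)),("disp",org,(370,145,440,205),(250,310,330,370))):
    q=[]
    for im,ci,r in((t,T,r1),(s,S,r2)):
        c_=big(mask(im,*c,r));h=cv2.convexHull(c_);m=cv2.moments(h);q.append((m["m10"]/m["m00"],m["m01"]/m["m00"]))
        b=cv2.boxPoints(cv2.minAreaRect(c_))
        a=cv2.approxPolyDP(h,8,True)[:,0];print(n,cv2.contourArea(h),q[-1],a.tolist())
        for lo in (130,190): print(lo,[cast(ci,x,lo)[:2].round(0).tolist() for x in a])
    print(n,tri(T,q[0],S,q[1]),cast(T,q[0],160))
print("tray",rect(T,big(mask(t,*gr,(170,210,285,350))),16))
print("matS",rect(T,big(mask(t,(0,0,0),(180,255,38),(370,250,455,350))),8))
g=mask(t,(45,100,60),(75,255,255),(370,250,455,350));print("lines",g.sum()/255)
for im,ci,r in((t,T,(395,260,430,345)),(s,S,(170,230,260,300))):
    print("handle",rect(ci,big(mask(im,*ye,r)),44))
top=cv2.resize(t[205:320,280:380],None,fx=4,fy=4,interpolation=cv2.INTER_CUBIC)
sc=cv2.resize(s[180:300,250:350],None,fx=4,fy=4,interpolation=cv2.INTER_CUBIC)[:460]
cv2.imwrite("pics/crop1.png",np.hstack([top,sc]))
E
```

```text
job 1381.0 (268.31993724354334, 176.22906106685974) [[251, 155], [292, 168], [284, 198], [245, 184]]
130 [[849.0, 165.0], [811.0, 50.0], [724.0, 72.0], [765.0, 181.0]]
190 [[829.0, 159.0], [792.0, 49.0], [709.0, 70.0], [748.0, 175.0]]
job 498.5 (404.8548980274156, 260.3493814777666) [[434, 256], [392, 270], [381, 258]]
130 [[808.0, 190.0], [774.0, 72.0], [728.0, 71.0]]
190 [[827.0, 160.0], [795.0, 47.0], [751.0, 46.0]]
job [779.768 112.287 149.201] [778.23  114.278 160.   ]
disp 1396.0 (405.30766475644697, 174.47098853868195) [[428, 158], [425, 189], [383, 191], [385, 160]]
130 [[839.0, -333.0], [748.0, -321.0], [743.0, -203.0], [833.0, -212.0]]
190 [[818.0, -320.0], [732.0, -308.0], [727.0, -195.0], [813.0, -203.0]]
disp 1070.0 (289.5118380062305, 338.81043613707163) [[317, 330], [278, 360], [262, 346], [300, 318]]
130 [[794.0, -188.0], [801.0, -310.0], [748.0, -322.0], [742.0, -204.0]]
190 [[814.0, -202.0], [821.0, -319.0], [770.0, -330.0], [765.0, -217.0]]
disp [ 782.248 -262.017  157.966] [ 781.553 -261.776  160.   ]
tray (array([507.344, 241.533]), [227.7713623046875, 328.8324279785156], np.float32(9.658272))
matS (array([ 450.706, -291.87 ]), [162.69000244140625, 232.8102264404297], np.float32(11.08889))
lines 559.0
handle (array([ 409.471, -295.1  ]), [40.255680084228516, 144.84107971191406], np.float32(6.9054503))
handle (array([ 409.017, -297.746]), [38.49113082885742, 135.61549377441406], np.float32(8.013773))
```

View pics/crop1.png

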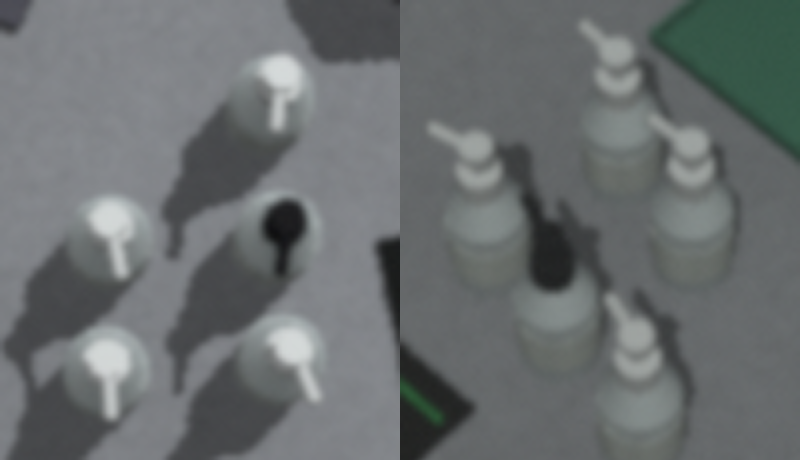

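Crop: the left half (top) shows white buttons at (280,74), (110,220), (107,358) and (294,348), with the black one at (286,222). Spouts point to -x. Next I'll get wrist views of the two cards, then the scanner.

Emit:
{"name": "carry_out", "arguments": {"targets": [{"x": 0.05, "y": -0.03, "z": 0.03, "az": 0.05}, {"x": 0.1, "y": -0.075, "z": 0.05, "az": 0.1}, {"x": 0.15, "y": -0.12, "z": 0.07, "az": 0.1}, {"x": 0.2, "y": -0.16, "z": 0.1, "az": 0.1}, {"x": 0.25, "y": -0.2, "z": 0.1, "az": 0.1}]}}

```text
invalid input at $.targets[0]: expected keys x, y, z, ax, ay, az, hand
```

Emit:
{"name": "carry_out", "arguments": {"targets": [{"x": 0.04, "y": -0.04}, {"x": 0.08, "y": -0.08}, {"x": 0.12, "y": -0.11}, {"x": 0.12, "y": -0.11}, {"x": 0.12, "y": -0.11}]}}

```text
invalid input at $.targets[0]: expected keys x, y, z, ax, ay, az, hand
```

```bash
cat >> h.py <<'E'
def shot(n,cam="wrist"):
    s=ctrl.sense();ci=viewer.camera_info(cam);im=viewer.capture(cam);cv2.imwrite(f"pics/{n}.png",im);np.save(f"pics/{n}.npy",ci,allow_pickle=True)
    return im,ci,s
from scipy.spatial.transform import Rotation as Ro
def pose(s=None):
    s=s or ctrl.sense();q=s["ee_rot"];M=Ro.from_quat([q[1],q[2],q[3],q[0]]).as_matrix()
    return s["eef_pos"],M,np.degrees(np.arctan2(M[1,2],M[0,2]))
def delta(target,heading):
    p,M,h=pose();H=np.radians(heading);z=np.array([np.cos(H),np.sin(H),0]);x=np.array([0,0,-1.]);D=np.array([x,np.cross(z,x),z]).T
    rv=Ro.from_matrix(D@M.T).as_rotvec();print("from",p,"head",h,"shift m",(np.array(target)-p)/1000,"turn",rv)
E
python3 - <<'E'
from h import *
im,ci,s=shot("job1");print(s["time_s"],pose(s)[0],pose(s)[2],proj(ci,np.array([778,113,160.])))
E
```

```text
0.15 [227.695 472.854 230.885] -25.7146669161925 [240.815 785.394]
```

View pics/job1.png

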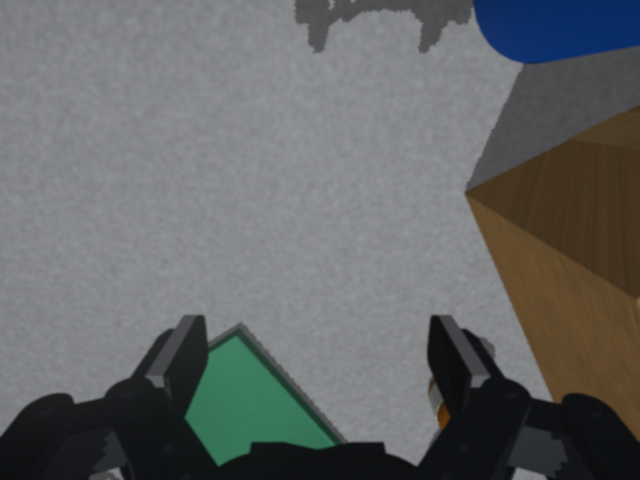

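Wrist view: the fingers sit at the bottom of the image, so the camera looks back past them; the cards can't be seen on approach. The top-view card estimates already agree with the given sizes, so I'll go to the scanner.

Emit:
{"name": "carry_out", "arguments": {"targets": [{"x": 0.02, "y": -0.05, "z": 0.02, "ax": 0, "ay": 0, "az": 0.05, "hand": 1}, {"x": 0.035, "y": -0.11, "z": 0.03, "ax": 0, "ay": 0, "az": 0.1, "hand": 1}, {"x": 0.05, "y": -0.165, "z": 0.03, "ax": 0, "ay": 0, "az": 0.2, "hand": 1}, {"x": 0.065, "y": -0.225, "z": 0.03, "ax": 0, "ay": 0, "az": 0.3, "hand": 1}, {"x": 0.08, "y": -0.285, "z": 0.03, "ax": 0, "ay": 0, "az": 0.4, "hand": 1}]}}

```text
time_s: 0.82
eef_pos: [307.8, 186.3, 261.3]
ee_rot: [0.707, 0.016, 0.707, -0.016]
force: [1.3, 1.5, -0.7]
grip_width: 0.999
```

Emit:
{"name": "carry_out", "arguments": {"targets": [{"x": 0.015, "y": -0.06, "z": 0, "ax": 0, "ay": 0, "az": 0.05, "hand": 1}, {"x": 0.03, "y": -0.12, "z": 0, "ax": 0, "ay": 0, "az": 0.1, "hand": 1}, {"x": 0.045, "y": -0.18, "z": 0, "ax": 0, "ay": 0, "az": 0.15, "hand": 1}, {"x": 0.06, "y": -0.24, "z": 0, "ax": 0, "ay": 0, "az": 0.18, "hand": 1}, {"x": 0.075, "y": -0.3, "z": 0, "ax": 0, "ay": 0, "az": 0.18, "hand": 1}]}}

```text
time_s: 1.45
eef_pos: [382.8, -114.2, 261.4]
ee_rot: [0.706, -0.046, 0.705, 0.046]
force: [0.8, 1.6, 0.1]
grip_width: 1.0
```

Emit:
{"name": "carry_out", "arguments": {"targets": [{"x": 0.015, "y": -0.06, "z": 0, "ax": 0, "ay": 0, "az": 0, "hand": 1}, {"x": 0.03, "y": -0.12, "z": -0.01, "ax": 0, "ay": 0, "az": 0, "hand": 1}, {"x": 0.053, "y": -0.18, "z": -0.03, "ax": 0, "ay": 0, "az": 0, "hand": 1}, {"x": 0.053, "y": -0.18, "z": -0.03, "ax": 0, "ay": 0, "az": 0, "hand": 1}, {"x": 0.053, "y": -0.18, "z": -0.03, "ax": 0, "ay": 0, "az": 0, "hand": 1}]}}

```text
time_s: 2.08
eef_pos: [435.7, -291.7, 231.1]
ee_rot: [0.705, -0.046, 0.706, 0.047]
force: [0.7, -0.3, 0.2]
grip_width: 0.996
```

Run:
```python
from h import *
im,ci,s=shot("scan1");print(s["time_s"],pose(s)[0],pose(s)[2])
c=big(mask(im,(20,130,60),(32,255,255)));print("handle",rect(ci,c,44),cv2.boundingRect(c))
g=mask(im,(45,100,40),(75,255,255))
cs,_=cv2.findContours(g,cv2.RETR_EXTERNAL,cv2.CHAIN_APPROX_NONE)
for c in cs:
    if cv2.contourArea(c)>100: print("line",rect(ci,c,8))
```

```text
2.075 [ 435.67  -291.673  231.128] 7.50762782646358
handle (array([ 410.748, -287.142]), [47.752384185791016, 146.271728515625], np.float32(6.5883837)) (297, 85, 58, 172)
line (array([ 464.686, -348.074]), [6.958669185638428, 220.7783966064453], np.float32(11.215159))
line (array([ 441.805, -229.878]), [7.489718437194824, 222.86563110351562], np.float32(11.1425295))
```

View pics/scan1.png

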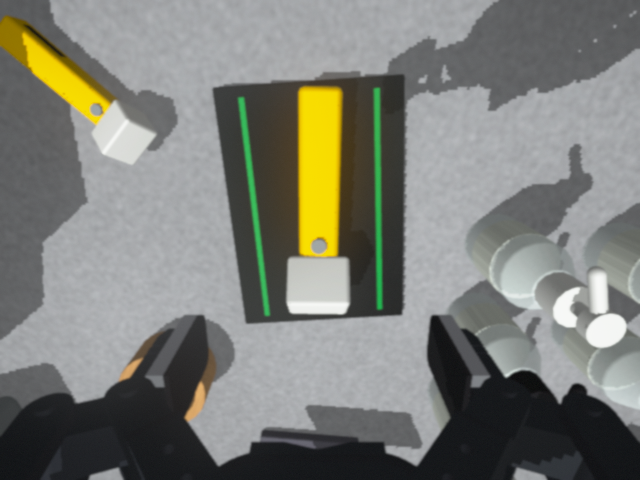

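Wrist view: the scanner handle is at (320,90–250) with its head at (318,285), between green lines at (253,205) and (378,200). The lines are 120 mm apart, as stated, which puts the mat centre at (453,-289) with yaw 11.2°.

Run:
```python
from h import *
im=cv2.imread("pics/scan1.png");ci=np.load("pics/scan1.npy",allow_pickle=True).item()
m=mask(im,(20,130,60),(32,255,255));
E=[]
for v in range(90,240,10):
    x=np.where(m[v,250:400])[0]+250.;a=cast(ci,(x.min(),v),44);b=cast(ci,(x.max(),v),44);E.append((a+b)/2)
    if v%50==40: print(v,x.min(),x.max(),np.linalg.norm(a-b))
E=np.array(E)[:,:2];k=np.polyfit(E[:,0],E[:,1],1);h=np.degrees(np.arctan(k[0]));print("yaw",h)
tail=cast(ci,(320,np.where(m[:,320])[0].min()),44);d=np.array([np.cos(np.radians(h)),np.sin(np.radians(h))])
o=np.array([tail[0],np.polyval(k,tail[0])])+100*d;print("tail",tail,"origin",o)
delta([o[0],o[1],14],h)
```

```text
90 298.0 342.0 35.03338302241329
140 297.0 352.0 45.59446167870215
190 297.0 347.0 43.22553597318477
yaw 7.477665493350802
tail [ 338.918 -301.116   44.   ] origin [ 438.067 -286.108]
from [ 435.771 -291.209  231.748] head 7.5492627465040565 shift m [ 0.002  0.005 -0.218] turn [ 0.     0.    -0.001]
```

Emit:
{"name": "carry_out", "arguments": {"targets": [{"x": 0.002, "y": 0.001, "z": -0.06, "ax": 0, "ay": 0, "az": 0, "hand": 1}, {"x": 0.002, "y": 0.001, "z": -0.12, "ax": 0, "ay": 0, "az": 0, "hand": 1}, {"x": 0.002, "y": 0.001, "z": -0.17, "ax": 0, "ay": 0, "az": 0, "hand": 1}, {"x": 0.002, "y": 0.001, "z": -0.2, "ax": 0, "ay": 0, "az": 0, "hand": 0.6}, {"x": 0.002, "y": 0.001, "z": -0.218, "ax": 0, "ay": 0, "az": 0, "hand": 0.3}]}}

```text
time_s: 2.75
eef_pos: [437.8, -289.7, 13.0]
ee_rot: [0.706, -0.047, 0.706, 0.047]
force: [0.1, -0.2, 0.6]
grip_width: 0.656
```

Emit:
{"name": "carry_out", "arguments": {"grip_force": 50, "targets": [{"x": 0, "y": 0, "z": 0, "ax": 0, "ay": 0, "az": 0, "hand": -1}, {"x": 0, "y": 0, "z": 0, "ax": 0, "ay": 0, "az": 0, "hand": -1}, {"x": 0, "y": 0, "z": 0, "ax": 0, "ay": 0, "az": 0, "hand": -1}, {"x": 0, "y": 0, "z": 0, "ax": 0, "ay": 0, "az": 0, "hand": -1}, {"x": 0, "y": 0, "z": 0, "ax": 0, "ay": 0, "az": 0, "hand": -1}]}}

```text
time_s: 3.38
eef_pos: [438.0, -291.0, 14.0]
ee_rot: [0.706, -0.047, 0.705, 0.046]
force: [-1.3, 2.8, 6.5]
grip_width: 0.415
```

Emit:
{"name": "carry_out", "arguments": {"targets": [{"x": 0, "y": 0, "z": 0.02, "ax": 0, "ay": 0, "az": 0, "hand": -1}, {"x": 0, "y": 0, "z": 0.07, "ax": 0, "ay": 0, "az": 0, "hand": -1}, {"x": 0, "y": 0, "z": 0.125, "ax": 0, "ay": 0, "az": 0, "hand": -1}, {"x": 0, "y": 0, "z": 0.185, "ax": 0, "ay": 0, "az": 0, "hand": -1}, {"x": 0, "y": 0, "z": 0.24, "ax": 0, "ay": 0, "az": 0, "hand": -1}]}}

```text
time_s: 4.0
eef_pos: [437.5, -290.9, 255.3]
ee_rot: [0.706, -0.046, 0.705, 0.046]
force: [0.1, -0.1, -3.2]
grip_width: 0.412
```

Emit:
{"name": "carry_out", "arguments": {"targets": [{"x": 0.01, "y": 0.03, "z": 0.01, "ax": 0, "ay": 0, "az": -0.03, "hand": -1}, {"x": 0.03, "y": 0.08, "z": 0.01, "ax": 0, "ay": 0, "az": -0.08, "hand": -1}, {"x": 0.05, "y": 0.13, "z": 0.01, "ax": 0, "ay": 0, "az": -0.14, "hand": -1}, {"x": 0.07, "y": 0.18, "z": 0.01, "ax": 0, "ay": 0, "az": -0.2, "hand": -1}, {"x": 0.09, "y": 0.23, "z": 0.01, "ax": 0, "ay": 0, "az": -0.26, "hand": -1}]}}

```text
time_s: 4.62
eef_pos: [528.1, -59.3, 263.1]
ee_rot: [0.706, 0.046, 0.706, -0.046]
force: [1.5, -0.2, -1.9]
grip_width: 0.413
```

Emit:
{"name": "carry_out", "arguments": {"targets": [{"x": 0.02, "y": 0.05, "z": 0, "ax": 0, "ay": 0, "az": -0.06, "hand": -1}, {"x": 0.04, "y": 0.1, "z": 0, "ax": 0, "ay": 0, "az": -0.12, "hand": -1}, {"x": 0.06, "y": 0.15, "z": 0, "ax": 0, "ay": 0, "az": -0.17, "hand": -1}, {"x": 0.075, "y": 0.2, "z": -0.01, "ax": 0, "ay": 0, "az": -0.208, "hand": -1}, {"x": 0.075, "y": 0.2, "z": -0.01, "ax": 0, "ay": 0, "az": -0.208, "hand": -1}]}}

```text
time_s: 5.25
eef_pos: [602.5, 142.1, 251.4]
ee_rot: [0.696, 0.117, 0.698, -0.117]
force: [-0.7, -1.2, -2.7]
grip_width: 0.414
```

Run:
```python
from h import *
im,ci,s=shot("scan2");print(s["time_s"],s["force"],s["grip_width"])
m=mask(im,(20,130,60),(32,255,255));zt=pose(s)[0][2]-6+36
p,M,h=pose(s)
for v in (90,120,150,180,210):
    x=np.where(m[v,250:400])[0]+250.
    if len(x):
        for u in(x.min(),x.max()): print(v,u,(M.T@(cast(ci,(u,v),zt)-p))[[1,2]])
vs=np.where(m[:,320])[0];print("tail",vs.min(),(M.T@(cast(ci,(320,vs.min()),zt)-p))[[1,2]])
delta([633,165,223.6],-19.3)
shot("sc2","scene");t,_,_=shot("top2","top")
cv2.imwrite("pics/mix2.png",np.hstack([cv2.resize(im,(400,300)),cv2.resize(t[120:320,180:450],(400,300))]))
```

```text
5.25 [-0.663 -1.173 -2.749] 0.41386647576032226
90 258.0 [-15.312 -87.474]
90 383.0 [ 18.888 -87.509]
120 259.0 [-15.414 -79.614]
120 381.0 [ 18.768 -79.647]
150 260.0 [-15.52  -71.366]
150 379.0 [ 18.643 -71.397]
180 261.0 [-15.632 -62.702]
180 377.0 [ 18.512 -62.73 ]
210 263.0 [-15.447 -53.589]
210 375.0 [ 18.373 -53.613]
tail 43 [  1.609 -99.091]
from [602.545 140.234 252.071] head -19.161194040770052 shift m [ 0.03   0.025 -0.028] turn [ 0.    -0.002 -0.002]
```

View pics/mix2.png

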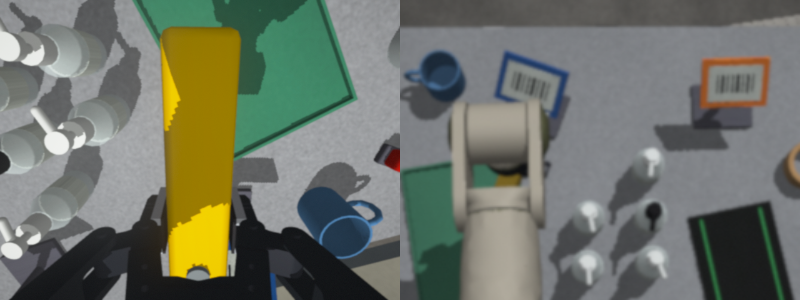

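The scanner sits straight and centred in the jaws, with its tail 99 mm behind the TCP. Next I'll move to the scan pose and hold there.

Emit:
{"name": "carry_out", "arguments": {"targets": [{"x": 0.01, "y": 0.01, "z": -0.01, "ax": 0, "ay": 0, "az": 0, "hand": -1}, {"x": 0.02, "y": 0.018, "z": -0.02, "ax": 0, "ay": 0, "az": 0, "hand": -1}, {"x": 0.03, "y": 0.024, "z": -0.028, "ax": 0, "ay": -0.002, "az": -0.002, "hand": -1}, {"x": 0.03, "y": 0.024, "z": -0.028, "ax": 0, "ay": -0.002, "az": -0.002, "hand": -1}, {"x": 0.03, "y": 0.024, "z": -0.028, "ax": 0, "ay": -0.002, "az": -0.002, "hand": -1}]}}

```text
time_s: 6.02
eef_pos: [632.8, 162.9, 225.5]
ee_rot: [0.698, 0.119, 0.696, -0.119]
force: [0.3, -0.0, -2.5]
grip_width: 0.41
```

Run:
```python
from h import *
s=ctrl.sense();p,M,h=pose(s)
print(p,h)
o=p+M@np.array([6,0,0])                    # scanner origin, underside
a=M[:,2];w=o+89*a-19*M[:,0]; los=np.cos(np.radians(50))*a+np.sin(np.radians(50))*M[:,0]
for H in(-19.3,): 
    n=np.array([-np.cos(np.radians(H))*.6428,-np.sin(np.radians(H))*.6428,.766]);L=np.array([778,114,160.])
    k=(L-w)@n/(los@n);print("dist",-(L-w)@n,"miss",w+k*los-L,"ang",np.degrees(np.arccos(-los@n)))
im,ci,_=shot("sc3","scene");cv2.imwrite("pics/sc3c.png",cv2.resize(im[180:320,320:500],None,fx=4,fy=4))
```

```text
[632.847 162.915 225.469] -19.411652911216404
dist 101.51198415452828 miss [ 0.473 -2.358  1.029] ang 0.43270137457005436
```

View pics/sc3c.png

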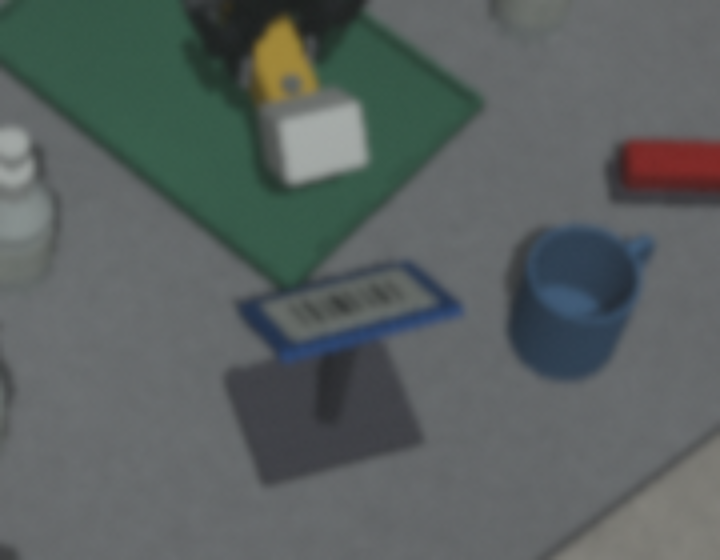

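The scanner is aimed squarely at the card, at 101 mm and 0.4°. I'll hold there.

Emit:
{"name": "carry_out", "arguments": {"targets": [{"x": 0, "y": 0.002, "z": 0, "ax": 0, "ay": 0, "az": 0, "hand": -1}, {"x": 0, "y": 0.002, "z": 0, "ax": 0, "ay": 0, "az": 0, "hand": -1}, {"x": 0, "y": 0.002, "z": 0, "ax": 0, "ay": 0, "az": 0, "hand": -1}, {"x": 0, "y": 0.002, "z": 0, "ax": 0, "ay": 0, "az": 0, "hand": -1}, {"x": 0, "y": 0.002, "z": 0, "ax": 0, "ay": 0, "az": 0, "hand": -1}]}}

```text
time_s: 6.7
eef_pos: [632.8, 165.0, 225.3]
ee_rot: [0.698, 0.119, 0.696, -0.119]
force: [0.2, 0.4, -2.9]
grip_width: 0.411
```

Emit:
{"name": "carry_out", "arguments": {"targets": [{"x": 0, "y": 0, "z": 0, "ax": 0, "ay": 0, "az": 0, "hand": -1}, {"x": 0, "y": 0, "z": 0, "ax": 0, "ay": 0, "az": 0, "hand": -1}, {"x": 0, "y": 0, "z": 0, "ax": 0, "ay": 0, "az": 0, "hand": -1}, {"x": 0, "y": 0, "z": 0, "ax": 0, "ay": 0, "az": 0, "hand": -1}, {"x": 0, "y": 0, "z": 0, "ax": 0, "ay": 0, "az": 0, "hand": -1}]}}

```text
time_s: 7.32
eef_pos: [632.8, 165.0, 225.3]
ee_rot: [0.698, 0.119, 0.696, -0.119]
force: [-0.3, -0.3, -3.4]
grip_width: 0.411
```

Emit:
{"name": "carry_out", "arguments": {"targets": [{"x": 0, "y": 0, "z": 0, "ax": 0, "ay": 0, "az": 0, "hand": -1}, {"x": 0, "y": 0, "z": 0, "ax": 0, "ay": 0, "az": 0, "hand": -1}, {"x": 0, "y": 0, "z": 0, "ax": 0, "ay": 0, "az": 0, "hand": -1}, {"x": 0, "y": 0, "z": 0, "ax": 0, "ay": 0, "az": 0, "hand": -1}, {"x": 0, "y": 0, "z": 0, "ax": 0, "ay": 0, "az": 0, "hand": -1}]}}

```text
time_s: 7.95
eef_pos: [632.8, 165.0, 225.3]
ee_rot: [0.698, 0.119, 0.696, -0.119]
force: [-0.3, -0.6, -2.9]
grip_width: 0.412
```

Emit:
{"name": "carry_out", "arguments": {"targets": [{"x": 0, "y": 0, "z": 0, "ax": 0, "ay": 0, "az": 0, "hand": -1}, {"x": 0, "y": 0, "z": 0, "ax": 0, "ay": 0, "az": 0, "hand": -1}, {"x": 0, "y": 0, "z": 0, "ax": 0, "ay": 0, "az": 0, "hand": -1}, {"x": 0, "y": 0, "z": 0, "ax": 0, "ay": 0, "az": 0, "hand": -1}, {"x": 0, "y": 0, "z": 0, "ax": 0, "ay": 0, "az": 0, "hand": -1}]}}

```text
time_s: 8.57
eef_pos: [632.8, 165.0, 225.3]
ee_rot: [0.698, 0.119, 0.696, -0.119]
force: [-0.6, 1.0, -3.2]
grip_width: 0.416
```

Emit:
{"name": "carry_out", "arguments": {"targets": [{"x": 0, "y": 0, "z": 0, "ax": 0, "ay": 0, "az": 0, "hand": -1}, {"x": 0, "y": 0, "z": 0, "ax": 0, "ay": 0, "az": 0, "hand": -1}, {"x": 0, "y": 0, "z": 0, "ax": 0, "ay": 0, "az": 0, "hand": -1}, {"x": 0, "y": 0, "z": 0, "ax": 0, "ay": 0, "az": 0, "hand": -1}, {"x": 0, "y": 0, "z": 0, "ax": 0, "ay": 0, "az": 0, "hand": -1}]}}

```text
time_s: 9.2
eef_pos: [632.8, 165.0, 225.3]
ee_rot: [0.698, 0.119, 0.696, -0.119]
force: [-0.2, 0.1, -2.7]
grip_width: 0.415
```

Run:
```python
from h import *
delta([453,-289,60],11.2)
T=viewer.camera_info("top")
for n,b,t in(("A",(280,74),(276,128)),("B",(110,220),(124,276)),("C",(107,358),(111,416)),("D",(294,348),(318,400)),("K",(286,222),(282,274))):
    f=lambda q,z:cast(T,(q[0]/4+280-.4,q[1]/4+205-.4),z)[:2]
    B=f(b,163);P=f(t,163);print(n,B,"spout len",np.linalg.norm(P-B),"spout dir",np.degrees(np.arctan2(*(P-B)[::-1])))
```

```text
from [632.779 165.027 225.274] head -19.40884686451936 shift m [-0.18  -0.454 -0.165] turn [-0.001  0.002  0.534]
A [ 645.246 -105.422] spout len 37.19537005846764 spout dir 174.68353380220321
B [546.574   9.959] spout len 38.6550223320817 spout dir -166.53609669756761
C [454.696  12.63 ] spout len 38.14613819716224 spout dir -176.4753320776364
D [ 460.299 -110.901] spout len 37.52019311725387 spout dir -156.31065744490604
K [ 544.397 -107.367] spout len 35.02965038622393 spout dir 174.44937025194727
```

Emit:
{"name": "carry_out", "arguments": {"targets": [{"x": -0.02, "y": -0.02, "z": 0.02, "ax": 0, "ay": 0, "az": 0.02, "hand": -1}, {"x": -0.04, "y": -0.06, "z": 0.03, "ax": 0, "ay": 0, "az": 0.07, "hand": -1}, {"x": -0.06, "y": -0.11, "z": 0.035, "ax": 0, "ay": 0, "az": 0.13, "hand": -1}, {"x": -0.08, "y": -0.165, "z": 0.035, "ax": 0, "ay": 0, "az": 0.19, "hand": -1}, {"x": -0.1, "y": -0.22, "z": 0.035, "ax": 0, "ay": 0, "az": 0.26, "hand": -1}]}}

```text
time_s: 9.82
eef_pos: [531.9, -56.5, 260.6]
ee_rot: [0.708, 0.027, 0.706, -0.027]
force: [0.5, -1.1, -3.1]
grip_width: 0.415
```

Emit:
{"name": "carry_out", "arguments": {"targets": [{"x": -0.02, "y": -0.055, "z": 0, "ax": 0, "ay": 0, "az": 0.07, "hand": -1}, {"x": -0.04, "y": -0.11, "z": 0, "ax": 0, "ay": 0, "az": 0.14, "hand": -1}, {"x": -0.06, "y": -0.16, "z": 0, "ax": 0, "ay": 0, "az": 0.21, "hand": -1}, {"x": -0.08, "y": -0.21, "z": 0, "ax": 0, "ay": 0, "az": 0.274, "hand": -1}, {"x": -0.08, "y": -0.234, "z": -0.03, "ax": 0, "ay": 0.002, "az": 0.274, "hand": -1}]}}

```text
time_s: 10.45
eef_pos: [452.2, -292.1, 232.0]
ee_rot: [0.705, -0.069, 0.703, 0.067]
force: [0.4, 0.6, -3.4]
grip_width: 0.416
```

Emit:
{"name": "carry_out", "arguments": {"targets": [{"x": 0, "y": 0, "z": -0.05, "ax": 0, "ay": 0, "az": 0, "hand": -1}, {"x": 0, "y": 0, "z": -0.1, "ax": 0, "ay": 0, "az": 0, "hand": -1}, {"x": 0, "y": 0, "z": -0.15, "ax": 0, "ay": 0, "az": 0, "hand": -1}, {"x": 0, "y": 0, "z": -0.18, "ax": 0, "ay": 0, "az": 0, "hand": -1}, {"x": 0, "y": 0, "z": -0.19, "ax": 0, "ay": 0, "az": 0, "hand": -1}]}}

```text
time_s: 11.08
eef_pos: [452.3, -288.6, 39.0]
ee_rot: [0.703, -0.068, 0.704, 0.07]
force: [0.6, -0.5, -2.1]
grip_width: 0.413
```

Run:
```python
from h import *
delta([453,-289,15],11.2)
```

```text
from [ 452.346 -288.6     39.023] head 11.179640443491548 shift m [ 0.001 -0.    -0.024] turn [-0.002 -0.002  0.   ]
```

Next: lower, release and lift.

Emit:
{"name": "carry_out", "arguments": {"targets": [{"x": 0, "y": 0, "z": -0.012, "ax": 0, "ay": 0, "az": 0, "hand": -1}, {"x": 0, "y": 0, "z": -0.02, "ax": 0, "ay": 0, "az": 0, "hand": -1}, {"x": 0, "y": 0, "z": -0.024, "ax": 0, "ay": 0, "az": 0, "hand": -1}, {"x": 0, "y": 0, "z": -0.024, "ax": 0, "ay": 0, "az": 0, "hand": -1}, {"x": 0, "y": 0, "z": -0.024, "ax": 0, "ay": 0, "az": 0, "hand": -0.05}]}}

```text
time_s: 11.7
eef_pos: [453.2, -289.4, 17.0]
ee_rot: [0.704, -0.069, 0.703, 0.069]
force: [0.2, 0.1, -0.0]
grip_width: 0.47
```

Emit:
{"name": "carry_out", "arguments": {"targets": [{"x": 0, "y": 0, "z": 0, "ax": 0, "ay": 0, "az": 0, "hand": 0.4}, {"x": 0, "y": 0, "z": 0, "ax": 0, "ay": 0, "az": 0, "hand": 0.4}, {"x": 0, "y": 0, "z": 0.03, "ax": 0, "ay": 0, "az": 0, "hand": 0.4}, {"x": 0, "y": 0, "z": 0.09, "ax": 0, "ay": 0, "az": 0, "hand": 0.4}, {"x": 0, "y": 0, "z": 0.15, "ax": 0, "ay": 0, "az": 0, "hand": 0.4}]}}

```text
time_s: 12.32
eef_pos: [452.6, -288.8, 168.1]
ee_rot: [0.704, -0.069, 0.704, 0.069]
force: [0.3, -0.6, -0.9]
grip_width: 0.698
```

Run:
```python
from h import *
im,ci,s=shot("scan3");print(s["time_s"],s["force"])
m=mask(im,(20,130,60),(32,255,255));
for v in(60,100,150,200):
    x=np.where(m[v,230:420])[0]+230.
    if len(x):print(v,x.min(),x.max(),cast(ci,((x.min()+x.max())/2,v),44),np.linalg.norm(cast(ci,(x.min(),v),44)-cast(ci,(x.max(),v),44)))
print("tail",cast(ci,(320,np.where(m[:,320])[0].min()),44))
g=mask(im,(45,100,40),(75,255,255));cs,_=cv2.findContours(g,cv2.RETR_EXTERNAL,cv2.CHAIN_APPROX_NONE)
for c in cs:
    if cv2.contourArea(c)>100: print("line",rect(ci,c,8))
delta([460,-110,260],23.7)
```

```text
12.325 [ 0.325 -0.564 -0.936]
100 290.0 346.0 [ 368.473 -303.993   44.   ] 36.37642661550664
150 291.0 344.0 [ 399.808 -298.089   44.   ] 35.85567639668017
200 291.0 343.0 [ 433.855 -291.675   44.   ] 36.70145543545387
tail [ 354.661 -305.446   44.   ]
line (array([ 441.672, -230.134]), [7.571219444274902, 222.78839111328125], np.float32(11.279428))
line (array([ 464.528, -348.27 ]), [6.8430376052856445, 221.52996826171875], np.float32(11.208452))
from [ 454.955 -290.897  176.364] head 11.205842836168353 shift m [0.005 0.181 0.084] turn [0.007 0.01  0.218]
```

The scanner is back at about (453,-287), yaw 10.7°, in the middle of the mat. Next, the bottles, starting with D.

Emit:
{"name": "carry_out", "arguments": {"targets": [{"x": 0, "y": 0.01, "z": 0.05, "ax": 0, "ay": 0, "az": 0.03, "hand": 0.35}, {"x": 0, "y": 0.06, "z": 0.06, "ax": 0, "ay": 0, "az": 0.08, "hand": 0.35}, {"x": 0.005, "y": 0.12, "z": 0.06, "ax": 0, "ay": 0, "az": 0.16, "hand": 0.35}, {"x": 0.007, "y": 0.179, "z": 0.06, "ax": 0, "ay": 0, "az": 0.218, "hand": 0.35}, {"x": 0.007, "y": 0.179, "z": 0.06, "ax": 0, "ay": 0, "az": 0.218, "hand": 0.35}]}}

```text
time_s: 13.0
eef_pos: [459.8, -107.0, 226.6]
ee_rot: [0.692, -0.147, 0.692, 0.147]
force: [-0.2, -1.3, -0.5]
grip_width: 0.673
```

Run:
```python
from h import *
T=viewer.camera_info("top");S=viewer.camera_info("scene")
for n,b,q in(("A",(280,74),(237,333)),("B",(110,220),(291,142)),("C",(107,358),(217,50)),("D",(294,348),(76,147))):
    print(n,tri(T,(b[0]/4+279.6,b[1]/4+204.6),S,(q[0]/4+249.6,q[1]/4+179.6)))
im,ci,s=shot("D1");print(s["time_s"],pose(s)[0],proj(ci,np.array([460,-111,165.])),proj(ci,np.array([453,13,165.])))
```

```text
A [ 643.872 -105.087  168.998]
B [545.513   9.878 169.705]
C [453.975  12.629 171.09 ]
D [ 460.196 -110.16   166.703]
13.0 [ 459.763 -106.972  226.557] [309.487 255.848] [501.544 323.269]
```

View pics/D1.png

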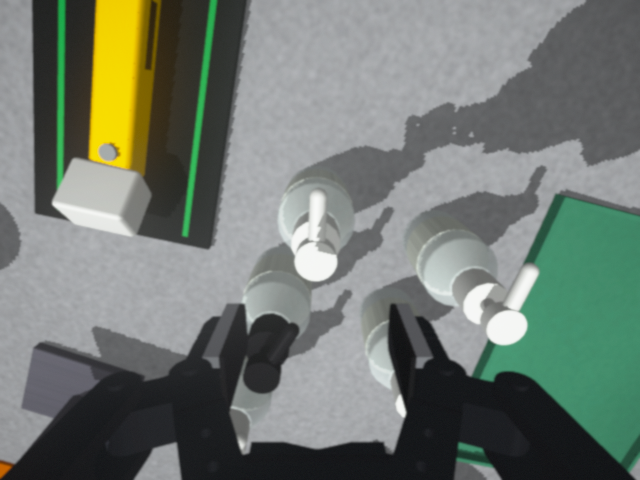

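Wrist view: button D is at (316,262) with its spout straight up the image, so the heading is right. Button C is at (507,326) and the black pump at (262,370).

Run:
```python
from h import *
ci=np.load("pics/D1.npy",allow_pickle=True).item()
for n,u,v in(("D",(316,262),(317,196)),("C",(507,326),(533,270))):
    B=cast(ci,u,165)[:2];P=cast(ci,v,165)[:2];print(n,B,np.linalg.norm(P-B),np.degrees(np.arctan2(*(B-P)[::-1])))
p=cast(ci,(316,262),165);delta([p[0],p[1],109],23.7)
```

```text
D [ 461.955 -106.082] 38.50621511201073 23.16234192364134
C [453.27  17.08] 38.19401757254865 10.361242019439821
from [ 459.912 -108.841  226.506] head 23.824073559239213 shift m [ 0.002  0.003 -0.118] turn [-0.     0.    -0.002]
```

Emit:
{"name": "carry_out", "arguments": {"grip_force": 40, "targets": [{"x": 0.002, "y": 0.001, "z": -0.05, "ax": 0, "ay": 0, "az": 0, "hand": 0.35}, {"x": 0.002, "y": 0.001, "z": -0.09, "ax": 0, "ay": 0, "az": 0, "hand": 0.35}, {"x": 0.002, "y": 0.001, "z": -0.117, "ax": 0, "ay": 0, "az": 0, "hand": 0.35}, {"x": 0.002, "y": 0.001, "z": -0.117, "ax": 0, "ay": 0, "az": 0, "hand": -1}, {"x": 0.002, "y": 0.001, "z": -0.117, "ax": 0, "ay": 0, "az": 0, "hand": -1}]}}

```text
time_s: 13.68
eef_pos: [462.3, -109.9, 110.2]
ee_rot: [0.692, -0.145, 0.692, 0.145]
force: [0.8, -0.6, -1.7]
grip_width: 0.362
```

Emit:
{"name": "carry_out", "arguments": {"targets": [{"x": 0, "y": 0, "z": 0, "ax": 0, "ay": 0, "az": 0, "hand": -1}, {"x": 0, "y": 0, "z": 0, "ax": 0, "ay": 0, "az": 0, "hand": -1}, {"x": 0, "y": 0, "z": 0.02, "ax": 0, "ay": 0, "az": 0, "hand": -1}, {"x": 0, "y": 0, "z": 0.07, "ax": 0, "ay": 0, "az": 0, "hand": -1}, {"x": 0, "y": 0, "z": 0.12, "ax": 0, "ay": 0, "az": 0, "hand": -1}]}}

```text
time_s: 14.3
eef_pos: [461.6, -108.9, 231.0]
ee_rot: [0.692, -0.145, 0.692, 0.145]
force: [1.0, -0.3, -1.5]
grip_width: 0.361
```

Gripped. Carrying D to the near-left slot (410,274).

Emit:
{"name": "carry_out", "arguments": {"targets": [{"x": 0, "y": 0.01, "z": 0.05, "ax": 0, "ay": 0, "az": -0.03, "hand": -1}, {"x": -0.005, "y": 0.05, "z": 0.07, "ax": 0, "ay": 0, "az": -0.08, "hand": -1}, {"x": -0.012, "y": 0.1, "z": 0.07, "ax": 0, "ay": 0, "az": -0.14, "hand": -1}, {"x": -0.02, "y": 0.155, "z": 0.07, "ax": 0, "ay": 0, "az": -0.2, "hand": -1}, {"x": -0.028, "y": 0.21, "z": 0.07, "ax": 0, "ay": 0, "az": -0.245, "hand": -1}]}}

```text
time_s: 14.92
eef_pos: [433.2, 102.6, 299.7]
ee_rot: [0.705, -0.058, 0.704, 0.059]
force: [2.0, -0.8, -2.6]
grip_width: 0.36
```

Emit:
{"name": "carry_out", "arguments": {"targets": [{"x": -0.008, "y": 0.055, "z": 0, "ax": 0, "ay": 0, "az": 0, "hand": -1}, {"x": -0.016, "y": 0.11, "z": 0, "ax": 0, "ay": 0, "az": 0, "hand": -1}, {"x": -0.024, "y": 0.155, "z": -0.02, "ax": 0, "ay": 0, "az": 0, "hand": -1}, {"x": -0.024, "y": 0.173, "z": -0.07, "ax": 0, "ay": 0, "az": 0, "hand": -1}, {"x": -0.024, "y": 0.173, "z": -0.12, "ax": 0, "ay": 0, "az": 0, "hand": -1}]}}

```text
time_s: 15.55
eef_pos: [409.4, 275.3, 178.2]
ee_rot: [0.705, -0.06, 0.704, 0.061]
force: [1.1, 0.7, -2.3]
grip_width: 0.359
```

Emit:
{"name": "carry_out", "arguments": {"targets": [{"x": 0, "y": 0, "z": -0.03, "ax": 0, "ay": 0, "az": 0, "hand": -1}, {"x": 0, "y": 0, "z": -0.045, "ax": 0, "ay": 0, "az": 0, "hand": -1}, {"x": 0, "y": 0, "z": -0.055, "ax": 0, "ay": 0, "az": 0, "hand": -1}, {"x": 0, "y": 0, "z": -0.06, "ax": 0, "ay": 0, "az": 0, "hand": -1}, {"x": 0, "y": 0, "z": -0.06, "ax": 0, "ay": 0, "az": 0, "hand": -1}]}}

```text
time_s: 16.18
eef_pos: [410.1, 274.1, 119.7]
ee_rot: [0.705, -0.059, 0.704, 0.06]
force: [0.5, 0.5, -2.1]
grip_width: 0.36
```

Emit:
{"name": "carry_out", "arguments": {"targets": [{"x": 0, "y": 0, "z": -0.002, "ax": 0, "ay": 0, "az": 0, "hand": -1}, {"x": 0, "y": 0, "z": -0.004, "ax": 0, "ay": 0, "az": 0, "hand": -1}, {"x": 0, "y": 0, "z": -0.004, "ax": 0, "ay": 0, "az": 0, "hand": -0.15}, {"x": 0, "y": 0, "z": -0.004, "ax": 0, "ay": 0, "az": 0, "hand": 0.2}, {"x": 0, "y": 0, "z": -0.004, "ax": 0, "ay": 0, "az": 0, "hand": 0.35}]}}

```text
time_s: 16.8
eef_pos: [409.9, 274.1, 115.5]
ee_rot: [0.705, -0.059, 0.705, 0.06]
force: [0.9, 0.7, 0.4]
grip_width: 0.68
```

Emit:
{"name": "carry_out", "arguments": {"targets": [{"x": 0, "y": 0, "z": 0.02, "ax": 0, "ay": 0, "az": 0, "hand": 0.35}, {"x": 0, "y": 0, "z": 0.07, "ax": 0, "ay": 0, "az": 0, "hand": 0.35}, {"x": 0, "y": 0, "z": 0.11, "ax": 0, "ay": 0, "az": 0, "hand": 0.35}, {"x": 0.014, "y": -0.05, "z": 0.11, "ax": 0, "ay": 0, "az": 0, "hand": 0.35}, {"x": 0.023, "y": -0.11, "z": 0.11, "ax": 0, "ay": 0, "az": 0, "hand": 0.35}]}}

```text
time_s: 17.42
eef_pos: [433.1, 163.1, 225.7]
ee_rot: [0.705, -0.06, 0.704, 0.06]
force: [0.3, 0.4, 0.6]
grip_width: 0.671
```

Emit:
{"name": "carry_out", "arguments": {"targets": [{"x": 0.007, "y": -0.05, "z": 0, "ax": 0, "ay": 0, "az": -0.02, "hand": 0.35}, {"x": 0.015, "y": -0.1, "z": 0, "ax": 0, "ay": 0, "az": -0.02, "hand": 0.35}, {"x": 0.02, "y": -0.149, "z": 0, "ax": 0, "ay": 0, "az": -0.02, "hand": 0.35}, {"x": 0.02, "y": -0.149, "z": 0, "ax": 0, "ay": 0, "az": -0.02, "hand": 0.35}, {"x": 0.02, "y": -0.149, "z": 0, "ax": 0, "ay": 0, "az": -0.02, "hand": 0.35}]}}

```text
time_s: 18.05
eef_pos: [452.7, 15.4, 225.4]
ee_rot: [0.705, -0.052, 0.705, 0.053]
force: [0.5, -0.4, 0.1]
grip_width: 0.676
```

Run:
```python
from h import *
im,ci,s=shot("C1");print(s["time_s"],pose(s)[0],pose(s)[2],proj(ci,np.array([453.5,15,165.])))
t,_,_=shot("top4","top")
cv2.imwrite("pics/mix4.png",np.hstack([cv2.resize(im,(480,360)),cv2.resize(t[190:350,170:310],(315,360))]))
```

```text
18.05 [452.732  15.4   225.35 ] 8.483186185665433 [314.76  260.501]
```

View pics/mix4.png

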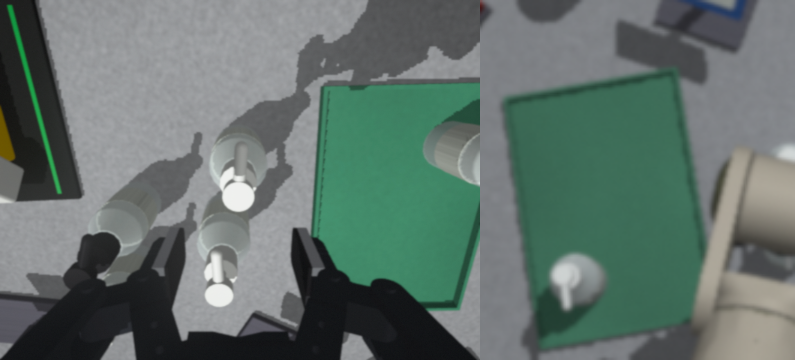

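D stands in the tray. Button C is at (317,260) in the wrist image, within 1.5 mm of the target. Picking C for the slot at (427,179).

Emit:
{"name": "carry_out", "arguments": {"targets": [{"x": 0.001, "y": 0.001, "z": -0.05, "ax": 0, "ay": 0, "az": 0, "hand": 0.35}, {"x": 0.001, "y": 0.001, "z": -0.09, "ax": 0, "ay": 0, "az": 0, "hand": 0.35}, {"x": 0.001, "y": 0.001, "z": -0.116, "ax": 0, "ay": 0, "az": 0, "hand": 0.35}, {"x": 0.001, "y": 0.001, "z": -0.116, "ax": 0, "ay": 0, "az": 0, "hand": -1}, {"x": 0.001, "y": 0.001, "z": -0.116, "ax": 0, "ay": 0, "az": 0, "hand": -1}]}}

```text
time_s: 18.77
eef_pos: [454.3, 16.4, 110.3]
ee_rot: [0.706, -0.053, 0.705, 0.053]
force: [0.1, -0.0, -2.1]
grip_width: 0.361
```

Emit:
{"name": "carry_out", "arguments": {"targets": [{"x": 0, "y": 0, "z": 0, "ax": 0, "ay": 0, "az": 0, "hand": -1}, {"x": 0, "y": 0, "z": 0, "ax": 0, "ay": 0, "az": 0, "hand": -1}, {"x": 0, "y": 0, "z": 0.02, "ax": 0, "ay": 0, "az": 0, "hand": -1}, {"x": 0, "y": 0, "z": 0.07, "ax": 0, "ay": 0, "az": 0, "hand": -1}, {"x": 0, "y": 0, "z": 0.12, "ax": 0, "ay": 0, "az": 0, "hand": -1}]}}

```text
time_s: 19.4
eef_pos: [453.5, 16.1, 230.9]
ee_rot: [0.705, -0.052, 0.705, 0.053]
force: [1.1, -0.4, -2.0]
grip_width: 0.358
```

Emit:
{"name": "carry_out", "arguments": {"targets": [{"x": -0.005, "y": 0.05, "z": 0, "ax": 0, "ay": 0, "az": 0, "hand": -1}, {"x": -0.015, "y": 0.1, "z": 0, "ax": 0, "ay": 0, "az": 0.02, "hand": -1}, {"x": -0.022, "y": 0.14, "z": -0.02, "ax": 0, "ay": 0, "az": 0.02, "hand": -1}, {"x": -0.027, "y": 0.163, "z": -0.06, "ax": 0, "ay": 0, "az": 0.02, "hand": -1}, {"x": -0.027, "y": 0.163, "z": -0.1, "ax": 0, "ay": 0, "az": 0.02, "hand": -1}]}}

```text
time_s: 20.02
eef_pos: [426.3, 180.4, 128.6]
ee_rot: [0.705, -0.06, 0.704, 0.061]
force: [1.6, -0.2, -3.5]
grip_width: 0.357
```

Run:
```python
from h import *
ci=np.load("pics/C1.npy",allow_pickle=True).item()
for n,u,v in(("C",(317.5,260),(321,196)),("B",(292,393),(290,339))):
    B=cast(ci,u,165)[:2];P=cast(ci,v,165)[:2];print(n,B,np.linalg.norm(P-B),np.degrees(np.arctan2(*(B-P)[::-1])))
delta([427,179,115],9.66)
```

```text
C [452.968  16.491] 37.07739478524805 5.655399765862832
B [547.061  14.007] 40.56629270626517 9.043682078005238
from [426.325 180.409 128.559] head 9.775839338750647 shift m [ 0.001 -0.001 -0.014] turn [-0.001  0.001 -0.002]
```

Emit:
{"name": "carry_out", "arguments": {"targets": [{"x": 0, "y": 0, "z": -0.008, "ax": 0, "ay": 0, "az": 0, "hand": -1}, {"x": 0, "y": 0, "z": -0.013, "ax": 0, "ay": 0, "az": 0, "hand": -1}, {"x": 0, "y": 0, "z": -0.015, "ax": 0, "ay": 0, "az": 0, "hand": -1}, {"x": 0, "y": 0, "z": -0.015, "ax": 0, "ay": 0, "az": 0, "hand": -0.15}, {"x": 0, "y": 0, "z": -0.015, "ax": 0, "ay": 0, "az": 0, "hand": 0.35}]}}

```text
time_s: 20.65
eef_pos: [427.3, 179.0, 115.1]
ee_rot: [0.705, -0.059, 0.704, 0.06]
force: [-0.2, -0.1, 0.5]
grip_width: 0.625
```

Emit:
{"name": "carry_out", "arguments": {"targets": [{"x": 0, "y": 0, "z": 0, "ax": 0, "ay": 0, "az": 0, "hand": 0.35}, {"x": 0, "y": 0, "z": 0.03, "ax": 0, "ay": 0, "az": 0, "hand": 0.35}, {"x": 0, "y": 0, "z": 0.08, "ax": 0, "ay": 0, "az": 0, "hand": 0.35}, {"x": 0, "y": 0, "z": 0.11, "ax": 0, "ay": 0, "az": 0, "hand": 0.35}, {"x": 0.03, "y": -0.04, "z": 0.11, "ax": 0, "ay": 0, "az": 0, "hand": 0.35}]}}

```text
time_s: 21.28
eef_pos: [457.3, 140.1, 227.1]
ee_rot: [0.706, -0.06, 0.703, 0.061]
force: [0.3, 0.4, 0.2]
grip_width: 0.671
```

Emit:
{"name": "carry_out", "arguments": {"targets": [{"x": 0.03, "y": -0.043, "z": 0, "ax": 0, "ay": 0, "az": 0.02, "hand": 0.35}, {"x": 0.06, "y": -0.085, "z": 0, "ax": 0, "ay": 0, "az": 0.02, "hand": 0.35}, {"x": 0.09, "y": -0.126, "z": 0, "ax": 0, "ay": 0, "az": 0.02, "hand": 0.35}, {"x": 0.09, "y": -0.126, "z": 0, "ax": 0, "ay": 0, "az": 0.02, "hand": 0.35}, {"x": 0.09, "y": -0.126, "z": 0, "ax": 0, "ay": 0, "az": 0.02, "hand": 0.35}]}}

```text
time_s: 21.9
eef_pos: [546.5, 13.3, 224.3]
ee_rot: [0.704, -0.066, 0.704, 0.067]
force: [-0.5, 0.4, -0.2]
grip_width: 0.68
```

Run:
```python
from h import *
im,ci,s=shot("B1")
m=mask(im,(0,0,190),(180,40,255),(260,200,380,320));c=big(m);print(cv2.boundingRect(c),proj(ci,np.array([546.5,12.5,165.])))
delta([546.5,12.5,109],11)
cv2.imwrite("pics/B1s.png",im[100:400,100:540])
```

```text
(278, 200, 62, 82) [314.245 259.797]
from [546.392  13.741 224.417] head 10.828100264315868 shift m [ 0.    -0.001 -0.115] turn [-0.001 -0.     0.003]
```

View pics/B1s.png

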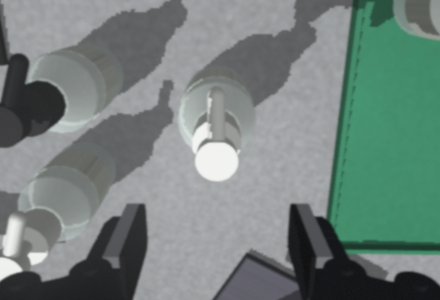

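Button B is at (317,261) in the full image, right on target. Picking B for the slot at (588,304).

Emit:
{"name": "carry_out", "arguments": {"targets": [{"x": 0, "y": 0, "z": -0.05, "ax": 0, "ay": 0, "az": 0, "hand": 0.35}, {"x": 0, "y": 0, "z": -0.09, "ax": 0, "ay": 0, "az": 0, "hand": 0.35}, {"x": 0, "y": 0, "z": -0.115, "ax": 0, "ay": 0, "az": 0, "hand": 0.35}, {"x": 0, "y": 0, "z": -0.115, "ax": 0, "ay": 0, "az": 0, "hand": -1}, {"x": 0, "y": 0, "z": -0.115, "ax": 0, "ay": 0, "az": 0, "hand": -1}]}}

```text
time_s: 22.58
eef_pos: [547.2, 13.4, 110.6]
ee_rot: [0.704, -0.067, 0.703, 0.067]
force: [0.6, 0.1, -2.3]
grip_width: 0.36
```

Emit:
{"name": "carry_out", "arguments": {"targets": [{"x": 0, "y": 0, "z": 0, "ax": 0, "ay": 0, "az": 0, "hand": -1}, {"x": 0, "y": 0, "z": 0, "ax": 0, "ay": 0, "az": 0, "hand": -1}, {"x": 0, "y": 0, "z": 0.02, "ax": 0, "ay": 0, "az": 0, "hand": -1}, {"x": 0, "y": 0, "z": 0.07, "ax": 0, "ay": 0, "az": 0, "hand": -1}, {"x": 0.002, "y": 0.02, "z": 0.12, "ax": 0, "ay": 0, "az": 0, "hand": -1}]}}

```text
time_s: 23.2
eef_pos: [548.6, 32.4, 230.9]
ee_rot: [0.704, -0.066, 0.704, 0.066]
force: [0.4, 0.6, -3.4]
grip_width: 0.357
```

Emit:
{"name": "carry_out", "arguments": {"targets": [{"x": 0.008, "y": 0.055, "z": 0, "ax": 0, "ay": 0, "az": 0, "hand": -1}, {"x": 0.016, "y": 0.11, "z": 0, "ax": 0, "ay": 0, "az": 0, "hand": -1}, {"x": 0.024, "y": 0.165, "z": 0, "ax": 0, "ay": 0, "az": -0.02, "hand": -1}, {"x": 0.032, "y": 0.22, "z": 0, "ax": 0, "ay": 0, "az": -0.02, "hand": -1}, {"x": 0.04, "y": 0.268, "z": -0.01, "ax": 0, "ay": 0, "az": -0.02, "hand": -1}]}}

```text
time_s: 23.82
eef_pos: [588.9, 303.1, 220.1]
ee_rot: [0.705, -0.059, 0.704, 0.06]
force: [0.2, 0.5, -2.1]
grip_width: 0.358
```

Emit:
{"name": "carry_out", "arguments": {"targets": [{"x": 0, "y": 0.003, "z": -0.04, "ax": 0, "ay": 0, "az": 0, "hand": -1}, {"x": 0, "y": 0.003, "z": -0.075, "ax": 0, "ay": 0, "az": 0, "hand": -1}, {"x": 0, "y": 0.003, "z": -0.09, "ax": 0, "ay": 0, "az": 0, "hand": -1}, {"x": 0, "y": 0.003, "z": -0.095, "ax": 0, "ay": 0, "az": 0, "hand": -1}, {"x": 0, "y": 0.003, "z": -0.095, "ax": 0, "ay": 0, "az": 0, "hand": -1}]}}

```text
time_s: 24.45
eef_pos: [589.3, 304.0, 125.5]
ee_rot: [0.705, -0.059, 0.704, 0.06]
force: [-0.8, 0.6, -2.6]
grip_width: 0.361
```

Run:
```python
from h import *
delta([588,304,114.5],9.66)
ci=np.load("pics/B1.npy",allow_pickle=True).item()
for u,v in(((105,370),(115,320)),): # bottle A, partly in view
    print(cast(ci,u,165),cast(ci,v,165))
```

```text
from [589.343 304.    125.468] head 9.62233031623021 shift m [-0.001  0.    -0.011] turn [-0.001  0.001  0.001]
[ 644.151 -102.286  165.   ] [606.738 -96.882 165.   ]
```

Emit:
{"name": "carry_out", "arguments": {"targets": [{"x": 0, "y": 0, "z": -0.007, "ax": 0, "ay": 0, "az": 0, "hand": -1}, {"x": 0, "y": 0, "z": -0.011, "ax": 0, "ay": 0, "az": 0, "hand": -1}, {"x": 0, "y": 0, "z": -0.011, "ax": 0, "ay": 0, "az": 0, "hand": -1}, {"x": 0, "y": 0, "z": -0.011, "ax": 0, "ay": 0, "az": 0, "hand": -0.15}, {"x": 0, "y": 0, "z": -0.011, "ax": 0, "ay": 0, "az": 0, "hand": 0.35}]}}

```text
time_s: 25.08
eef_pos: [588.8, 304.0, 113.3]
ee_rot: [0.705, -0.059, 0.705, 0.06]
force: [0.6, -0.7, 0.3]
grip_width: 0.62
```

Emit:
{"name": "carry_out", "arguments": {"targets": [{"x": 0, "y": 0, "z": 0, "ax": 0, "ay": 0, "az": 0, "hand": 0.35}, {"x": 0, "y": 0, "z": 0.03, "ax": 0, "ay": 0, "az": 0, "hand": 0.35}, {"x": 0, "y": 0, "z": 0.08, "ax": 0, "ay": 0, "az": 0, "hand": 0.35}, {"x": 0, "y": 0, "z": 0.11, "ax": 0, "ay": 0, "az": 0, "hand": 0.35}, {"x": 0.005, "y": -0.05, "z": 0.11, "ax": 0, "ay": 0, "az": -0.03, "hand": 0.35}]}}

```text
time_s: 25.7
eef_pos: [594.2, 255.8, 225.9]
ee_rot: [0.707, -0.049, 0.704, 0.051]
force: [1.3, -0.9, -0.9]
grip_width: 0.675
```

Emit:
{"name": "carry_out", "arguments": {"targets": [{"x": 0.008, "y": -0.06, "z": 0, "ax": 0, "ay": 0, "az": -0.05, "hand": 0.35}, {"x": 0.016, "y": -0.12, "z": 0, "ax": 0, "ay": 0, "az": -0.1, "hand": 0.35}, {"x": 0.024, "y": -0.18, "z": 0, "ax": 0, "ay": 0, "az": -0.15, "hand": 0.35}, {"x": 0.032, "y": -0.24, "z": 0, "ax": 0, "ay": 0, "az": -0.2, "hand": 0.35}, {"x": 0.04, "y": -0.3, "z": 0, "ax": 0, "ay": 0, "az": -0.244, "hand": 0.35}]}}

```text
time_s: 26.32
eef_pos: [633.8, -48.0, 223.4]
ee_rot: [0.706, 0.038, 0.706, -0.038]
force: [0.4, -0.3, -0.4]
grip_width: 0.671
```

Emit:
{"name": "carry_out", "arguments": {"targets": [{"x": 0.01, "y": -0.057, "z": 0, "ax": 0, "ay": 0, "az": 0, "hand": 0.35}, {"x": 0.01, "y": -0.057, "z": 0, "ax": 0, "ay": 0, "az": 0, "hand": 0.35}, {"x": 0.01, "y": -0.057, "z": 0, "ax": 0, "ay": 0, "az": 0, "hand": 0.35}]}}

```text
time_s: 26.7
eef_pos: [643.8, -102.6, 223.2]
ee_rot: [0.706, 0.038, 0.706, -0.037]
force: [-0.1, 1.2, -1.2]
grip_width: 0.676
```

Run:
```python
from h import *
im,ci,s=shot("A1");print(proj(ci,np.array([644,-103,165.])))
delta([644,-103,109.5],-6)
t,_,_=shot("top5","top")
cv2.imwrite("pics/mix5.png",np.hstack([im[100:400,100:500],cv2.resize(t[190:350,170:310],(262,300))]))
```

```text
[314.709 261.713]
from [ 643.771 -101.999  223.341] head -6.007015969684797 shift m [ 0.    -0.001 -0.114] turn [-0.001 -0.     0.   ]
```

View pics/mix5.png

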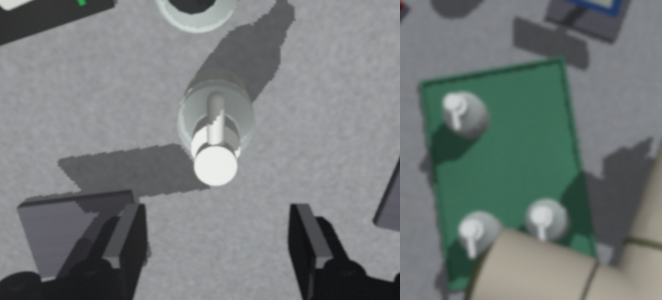

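Button A is at (315,265) in the full image, within 2 mm. Three bottles stand upright in the tray. Picking A for the slot at (604,209).

Emit:
{"name": "carry_out", "arguments": {"targets": [{"x": 0.001, "y": -0.001, "z": -0.05, "ax": 0, "ay": 0, "az": 0, "hand": 0.35}, {"x": 0.001, "y": -0.001, "z": -0.09, "ax": 0, "ay": 0, "az": 0, "hand": 0.35}, {"x": 0.001, "y": -0.001, "z": -0.114, "ax": 0, "ay": 0, "az": 0, "hand": 0.35}, {"x": 0.001, "y": -0.001, "z": -0.114, "ax": 0, "ay": 0, "az": 0, "hand": -1}, {"x": 0.001, "y": -0.001, "z": -0.114, "ax": 0, "ay": 0, "az": 0, "hand": -1}]}}

```text
time_s: 27.42
eef_pos: [645.4, -103.5, 110.7]
ee_rot: [0.707, 0.037, 0.706, -0.037]
force: [-0.2, 0.3, -2.3]
grip_width: 0.357
```

Emit:
{"name": "carry_out", "arguments": {"targets": [{"x": 0, "y": 0, "z": 0, "ax": 0, "ay": 0, "az": 0, "hand": -1}, {"x": 0, "y": 0, "z": 0, "ax": 0, "ay": 0, "az": 0, "hand": -1}, {"x": 0, "y": 0, "z": 0.02, "ax": 0, "ay": 0, "az": 0, "hand": -1}, {"x": 0, "y": 0, "z": 0.07, "ax": 0, "ay": 0, "az": 0, "hand": -1}, {"x": -0.002, "y": 0.02, "z": 0.12, "ax": 0, "ay": 0, "az": 0.02, "hand": -1}]}}

```text
time_s: 28.05
eef_pos: [642.6, -84.8, 230.7]
ee_rot: [0.706, 0.031, 0.707, -0.031]
force: [0.1, 0.3, -2.3]
grip_width: 0.361
```

Emit:
{"name": "carry_out", "arguments": {"targets": [{"x": -0.008, "y": 0.055, "z": 0, "ax": 0, "ay": 0, "az": 0.05, "hand": -1}, {"x": -0.016, "y": 0.11, "z": 0, "ax": 0, "ay": 0, "az": 0.1, "hand": -1}, {"x": -0.024, "y": 0.165, "z": 0, "ax": 0, "ay": 0, "az": 0.15, "hand": -1}, {"x": -0.032, "y": 0.22, "z": 0, "ax": 0, "ay": 0, "az": 0.2, "hand": -1}, {"x": -0.039, "y": 0.27, "z": 0, "ax": 0, "ay": 0, "az": 0.254, "hand": -1}]}}

```text
time_s: 28.68
eef_pos: [603.2, 187.9, 229.7]
ee_rot: [0.705, -0.06, 0.704, 0.06]
force: [-0.4, 0.6, -2.5]
grip_width: 0.361
```

Emit:
{"name": "carry_out", "arguments": {"targets": [{"x": 0, "y": 0.022, "z": -0.04, "ax": 0, "ay": 0, "az": 0, "hand": -1}, {"x": 0, "y": 0.022, "z": -0.08, "ax": 0, "ay": 0, "az": 0, "hand": -1}, {"x": 0, "y": 0.022, "z": -0.098, "ax": 0, "ay": 0, "az": 0, "hand": -1}, {"x": 0, "y": 0.022, "z": -0.105, "ax": 0, "ay": 0, "az": 0, "hand": -1}, {"x": 0, "y": 0.022, "z": -0.105, "ax": 0, "ay": 0, "az": 0, "hand": -1}]}}

```text
time_s: 29.3
eef_pos: [604.4, 207.8, 125.3]
ee_rot: [0.705, -0.059, 0.704, 0.06]
force: [-0.8, 0.2, -2.0]
grip_width: 0.361
```

Run:
```python
from h import *
delta([604,209,114.5],9.66)
```

```text
from [604.381 207.765 125.334] head 9.609566389557147 shift m [-0.     0.001 -0.011] turn [-0.001  0.001  0.001]
```

Emit:
{"name": "carry_out", "arguments": {"targets": [{"x": 0, "y": 0, "z": -0.007, "ax": 0, "ay": 0, "az": 0, "hand": -1}, {"x": 0, "y": 0, "z": -0.011, "ax": 0, "ay": 0, "az": 0, "hand": -1}, {"x": 0, "y": 0, "z": -0.011, "ax": 0, "ay": 0, "az": 0, "hand": -1}, {"x": 0, "y": 0, "z": -0.011, "ax": 0, "ay": 0, "az": 0, "hand": -0.15}, {"x": 0, "y": 0, "z": -0.011, "ax": 0, "ay": 0, "az": 0, "hand": 0.35}]}}

```text
time_s: 29.92
eef_pos: [603.9, 208.0, 113.4]
ee_rot: [0.705, -0.059, 0.705, 0.06]
force: [0.7, -0.6, 0.1]
grip_width: 0.619
```

Emit:
{"name": "carry_out", "arguments": {"targets": [{"x": 0, "y": 0, "z": 0, "ax": 0, "ay": 0, "az": 0, "hand": 0.35}, {"x": 0, "y": 0, "z": 0.03, "ax": 0, "ay": 0, "az": 0, "hand": 0.35}, {"x": 0, "y": 0, "z": 0.08, "ax": 0, "ay": 0, "az": 0, "hand": 0.35}, {"x": 0, "y": 0, "z": 0.12, "ax": 0, "ay": 0, "az": 0, "hand": 0.35}, {"x": -0.015, "y": -0.05, "z": 0.12, "ax": 0, "ay": 0, "az": 0, "hand": 0.35}]}}

```text
time_s: 30.55
eef_pos: [590.0, 159.4, 236.4]
ee_rot: [0.707, -0.06, 0.702, 0.061]
force: [0.7, -0.7, -1.4]
grip_width: 0.677
```

Emit:
{"name": "carry_out", "arguments": {"targets": [{"x": -0.017, "y": -0.055, "z": 0, "ax": 0, "ay": 0, "az": 0, "hand": 0.35}, {"x": -0.034, "y": -0.11, "z": 0, "ax": 0, "ay": 0, "az": 0, "hand": 0.35}, {"x": -0.051, "y": -0.165, "z": 0, "ax": 0, "ay": 0, "az": 0, "hand": 0.35}, {"x": -0.068, "y": -0.22, "z": 0, "ax": 0, "ay": 0, "az": 0, "hand": 0.35}, {"x": -0.085, "y": -0.275, "z": 0, "ax": 0, "ay": 0, "az": 0.02, "hand": 0.35}]}}

```text
time_s: 31.18
eef_pos: [503.1, -118.6, 233.5]
ee_rot: [0.704, -0.066, 0.704, 0.067]
force: [0.8, -0.5, 0.0]
grip_width: 0.674
```

Emit:
{"name": "carry_out", "arguments": {"targets": [{"x": -0.017, "y": -0.055, "z": 0, "ax": 0, "ay": 0, "az": 0, "hand": 0.6}, {"x": -0.034, "y": -0.11, "z": 0, "ax": 0, "ay": 0, "az": 0, "hand": 0.6}, {"x": -0.051, "y": -0.172, "z": 0, "ax": 0, "ay": 0, "az": 0, "hand": 0.6}, {"x": -0.051, "y": -0.172, "z": 0, "ax": 0, "ay": 0, "az": 0, "hand": 0.6}, {"x": -0.051, "y": -0.172, "z": 0, "ax": 0, "ay": 0, "az": 0, "hand": 0.6}]}}

```text
time_s: 31.8
eef_pos: [452.9, -288.6, 233.2]
ee_rot: [0.704, -0.066, 0.704, 0.067]
force: [0.6, 0.0, -1.0]
grip_width: 0.804
```

Run:
```python
from h import *
im,ci,s=shot("scan5");print(s["time_s"],pose(s)[0],pose(s)[2])
m=mask(im,(20,200,60),(32,255,255))
for v in range(60,260,30):
    x=np.where(m[v,200:450])[0]+200.
    if len(x):
        a,b=cast(ci,(x.min(),v),44),cast(ci,(x.max(),v),44);print(v,x.min(),x.max(),(a+b)/2,np.linalg.norm(a-b))
vs=np.where(m[:,320])[0];print("tail",cast(ci,(320,vs.min()),44))
t,_,_=shot("top6","top")
cv2.imwrite("pics/mix6.png",np.hstack([cv2.resize(im,(400,300)),cv2.resize(t[130:350,110:380],(368,300))]))
```

```text
31.8 [ 452.856 -288.624  233.221] 10.766933069093907
90 321.0 365.0 [ 357.009 -284.68    44.   ] 35.2621376104951
120 323.0 367.0 [ 379.223 -278.25    44.   ] 36.12018412368081
150 325.0 368.0 [ 402.623 -271.912   44.   ] 36.179399041247784
180 327.0 369.0 [ 427.219 -265.251   44.   ] 36.241643784362395
210 330.0 370.0 [ 453.023 -257.805   44.   ] 35.42186963068676
240 332.0 371.0 [ 480.301 -250.405   44.   ] 35.46705820550281Traceback (most recent call last):
  File "<stdin>", line 8, in <module>
    return umr_minimum(a, axis, None, out, keepdims, initial, where)
ValueError: zero-size array to reduction operation minimum which has no identity
```

The scanner has been knocked about 25 mm to +y and turned to about 15.5°. I'll measure its tail and check the tray.

Run:
```python
from h import *
im=cv2.imread("pics/scan5.png");ci=np.load("pics/scan5.npy",allow_pickle=True).item()
m=mask(im,(20,200,60),(32,255,255));vs=np.where(m[:,343])[0];t=cast(ci,(343,vs.min()),44);print("tail",vs.min(),t)
h=15.5;d=np.array([np.cos(np.radians(h)),np.sin(np.radians(h))]);o=t[:2]+100*d;print("origin",o)
delta([o[0],o[1],14.5],h)
tt,_,_=shot("top6","top")
cv2.imwrite("pics/mix6.png",np.hstack([cv2.resize(im,(400,300)),cv2.resize(tt[130:350,110:380],(368,300))]))
```

```text
tail 73 [ 344.716 -287.312   44.   ]
origin [ 441.079 -260.589]
from [ 453.104 -288.073  233.327] head 10.835268579599656 shift m [-0.012  0.027 -0.219] turn [-0.001 -0.     0.081]
```

View pics/mix6.png

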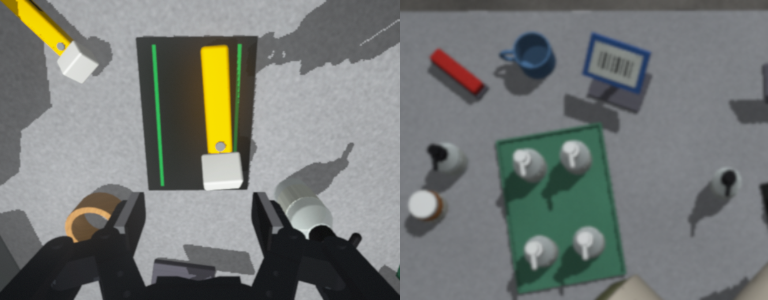

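All four bottles stand in the tray and the black bottle is unmoved. The knocked scanner is at (441,-261), yaw 15.5°. Grasping it there.

Emit:
{"name": "carry_out", "arguments": {"targets": [{"x": -0.012, "y": 0.027, "z": -0.05, "ax": 0, "ay": 0, "az": 0.081, "hand": 0.9}, {"x": -0.012, "y": 0.027, "z": -0.11, "ax": 0, "ay": 0, "az": 0.081, "hand": 0.9}, {"x": -0.012, "y": 0.027, "z": -0.16, "ax": 0, "ay": 0, "az": 0.081, "hand": 0.8}, {"x": -0.012, "y": 0.027, "z": -0.2, "ax": 0, "ay": 0, "az": 0.081, "hand": 0.5}, {"x": -0.012, "y": 0.027, "z": -0.219, "ax": 0, "ay": 0, "az": 0.081, "hand": 0.3}]}}

```text
time_s: 32.52
eef_pos: [440.7, -260.1, 12.5]
ee_rot: [0.7, -0.095, 0.701, 0.097]
force: [0.1, -0.4, 0.6]
grip_width: 0.657
```

Emit:
{"name": "carry_out", "arguments": {"grip_force": 50, "targets": [{"x": 0, "y": 0, "z": 0, "ax": 0, "ay": 0, "az": 0, "hand": -1}, {"x": 0, "y": 0, "z": 0, "ax": 0, "ay": 0, "az": 0, "hand": -1}, {"x": 0, "y": 0, "z": 0, "ax": 0, "ay": 0, "az": 0, "hand": -1}, {"x": 0, "y": 0, "z": 0, "ax": 0, "ay": 0, "az": 0, "hand": -1}, {"x": 0, "y": 0, "z": 0, "ax": 0, "ay": 0, "az": 0, "hand": -1}]}}

```text
time_s: 33.15
eef_pos: [440.8, -262.1, 14.5]
ee_rot: [0.701, -0.095, 0.701, 0.095]
force: [0.3, -0.4, -2.1]
grip_width: 0.411
```

Emit:
{"name": "carry_out", "arguments": {"targets": [{"x": 0, "y": 0, "z": 0.02, "ax": 0, "ay": 0, "az": 0, "hand": -1}, {"x": 0, "y": 0, "z": 0.07, "ax": 0, "ay": 0, "az": 0, "hand": -1}, {"x": 0, "y": 0, "z": 0.125, "ax": 0, "ay": 0, "az": 0, "hand": -1}, {"x": 0, "y": 0, "z": 0.185, "ax": 0, "ay": 0, "az": 0, "hand": -1}, {"x": 0, "y": 0, "z": 0.24, "ax": 0, "ay": 0, "az": 0, "hand": -1}]}}

```text
time_s: 33.78
eef_pos: [440.5, -261.8, 256.6]
ee_rot: [0.701, -0.095, 0.701, 0.095]
force: [0.8, -1.0, -2.1]
grip_width: 0.413
```

Run:
```python
from h import *
im,ci,s=shot("scan6");p,M,h=pose(s);zt=p[2]-6.5+36;print(s["force"],s["grip_width"])
m=mask(im,(20,130,60),(32,255,255))
for v in (90,150,210):
    x=np.where(m[v,230:410])[0]+230.;print(v,[(M.T@(cast(ci,(u,v),zt)-p))[[1,2]] for u in(x.min(),x.max())])
print("tail",(M.T@(cast(ci,(320,np.where(m[:,320])[0].min()),zt)-p))[[1,2]])
delta([628.3,-267.4,224.1],2)
```

```text
[ 0.755 -0.958 -2.133] 0.41254159533426743
90 [array([-17.112, -87.051]), array([ 17.982, -87.086])]
150 [array([-17.398, -70.903]), array([ 17.431, -70.931])]
210 [array([-17.412, -53.06 ]), array([ 17.429, -53.08 ])]
tail [  1.21  -99.875]
from [ 442.212 -263.24   263.918] head 15.434164558927023 shift m [ 0.186 -0.004 -0.04 ] turn [ 0.009  0.008 -0.234]
```

Emit:
{"name": "carry_out", "arguments": {"targets": [{"x": 0.03, "y": 0, "z": 0, "ax": 0, "ay": 0, "az": -0.04, "hand": -1}, {"x": 0.08, "y": -0.002, "z": -0.01, "ax": 0, "ay": 0, "az": -0.1, "hand": -1}, {"x": 0.13, "y": -0.004, "z": -0.02, "ax": 0, "ay": 0, "az": -0.17, "hand": -1}, {"x": 0.17, "y": -0.006, "z": -0.03, "ax": 0, "ay": 0, "az": -0.22, "hand": -1}, {"x": 0.187, "y": -0.006, "z": -0.03, "ax": 0, "ay": 0, "az": -0.234, "hand": -1}]}}

```text
time_s: 34.45
eef_pos: [628.9, -267.5, 221.7]
ee_rot: [0.706, -0.012, 0.708, 0.013]
force: [-0.6, -0.7, -1.7]
grip_width: 0.414
```

Emit:
{"name": "carry_out", "arguments": {"targets": [{"x": 0, "y": 0, "z": 0, "ax": 0, "ay": 0, "az": 0, "hand": -1}, {"x": 0, "y": 0, "z": 0, "ax": 0, "ay": 0, "az": 0, "hand": -1}, {"x": 0, "y": 0, "z": 0, "ax": 0, "ay": 0, "az": 0, "hand": -1}]}}

```text
time_s: 34.83
eef_pos: [627.2, -268.2, 224.9]
ee_rot: [0.707, -0.012, 0.707, 0.012]
force: [0.4, 0.0, -2.4]
grip_width: 0.407
```

Run:
```python
from h import *
s=ctrl.sense();p,M,h=pose(s);print(p,h)
o=p+M@np.array([6.5,0,0]);a=M[:,2];w=o+89*a-19*M[:,0];los=np.cos(np.radians(50))*a+np.sin(np.radians(50))*M[:,0]
H=np.radians(2);n=np.array([-np.cos(H)*.6428,-np.sin(H)*.6428,.766]);L=np.array([781,-262,160.])
k=(L-w)@n/(los@n);print("dist",-(L-w)@n,"miss",w+k*los-L,"ang",np.degrees(np.arccos(-los@n)))
```

```text
[ 627.192 -268.215  224.869] 1.993620542972886
dist 101.02017090449839 miss [ 0.05  -0.831  0.018] ang 0.4142334831353903
```

Aimed at 101 mm, 0.8 mm off centre. Holding.

Emit:
{"name": "carry_out", "arguments": {"targets": [{"x": 0, "y": 0, "z": 0, "ax": 0, "ay": 0, "az": 0, "hand": -1}, {"x": 0, "y": 0, "z": 0, "ax": 0, "ay": 0, "az": 0, "hand": -1}, {"x": 0, "y": 0, "z": 0, "ax": 0, "ay": 0, "az": 0, "hand": -1}, {"x": 0, "y": 0, "z": 0, "ax": 0, "ay": 0, "az": 0, "hand": -1}, {"x": 0, "y": 0, "z": 0, "ax": 0, "ay": 0, "az": 0, "hand": -1}]}}

```text
time_s: 35.45
eef_pos: [627.8, -268.0, 224.3]
ee_rot: [0.707, -0.012, 0.707, 0.013]
force: [0.0, 0.5, -3.2]
grip_width: 0.413
```

Emit:
{"name": "carry_out", "arguments": {"targets": [{"x": 0, "y": 0, "z": 0, "ax": 0, "ay": 0, "az": 0, "hand": -1}, {"x": 0, "y": 0, "z": 0, "ax": 0, "ay": 0, "az": 0, "hand": -1}, {"x": 0, "y": 0, "z": 0, "ax": 0, "ay": 0, "az": 0, "hand": -1}, {"x": 0, "y": 0, "z": 0, "ax": 0, "ay": 0, "az": 0, "hand": -1}, {"x": 0, "y": 0, "z": 0, "ax": 0, "ay": 0, "az": 0, "hand": -1}]}}

```text
time_s: 36.08
eef_pos: [627.8, -268.0, 224.3]
ee_rot: [0.707, -0.012, 0.707, 0.013]
force: [-0.4, 0.1, -2.7]
grip_width: 0.409
```

Emit:
{"name": "carry_out", "arguments": {"targets": [{"x": 0, "y": 0, "z": 0, "ax": 0, "ay": 0, "az": 0, "hand": -1}, {"x": 0, "y": 0, "z": 0, "ax": 0, "ay": 0, "az": 0, "hand": -1}, {"x": 0, "y": 0, "z": 0, "ax": 0, "ay": 0, "az": 0, "hand": -1}, {"x": 0, "y": 0, "z": 0, "ax": 0, "ay": 0, "az": 0, "hand": -1}, {"x": 0, "y": 0, "z": 0, "ax": 0, "ay": 0, "az": 0, "hand": -1}]}}

```text
time_s: 36.7
eef_pos: [627.8, -268.0, 224.2]
ee_rot: [0.707, -0.012, 0.707, 0.013]
force: [-0.4, 0.4, -2.3]
grip_width: 0.414
```

Emit:
{"name": "carry_out", "arguments": {"targets": [{"x": 0, "y": 0, "z": 0, "ax": 0, "ay": 0, "az": 0, "hand": -1}, {"x": 0, "y": 0, "z": 0, "ax": 0, "ay": 0, "az": 0, "hand": -1}, {"x": 0, "y": 0, "z": 0, "ax": 0, "ay": 0, "az": 0, "hand": -1}, {"x": 0, "y": 0, "z": 0, "ax": 0, "ay": 0, "az": 0, "hand": -1}, {"x": 0, "y": 0, "z": 0, "ax": 0, "ay": 0, "az": 0, "hand": -1}]}}

```text
time_s: 37.33
eef_pos: [627.8, -268.0, 224.3]
ee_rot: [0.707, -0.012, 0.707, 0.013]
force: [0.5, 1.3, -2.9]
grip_width: 0.412
```

Emit:
{"name": "carry_out", "arguments": {"targets": [{"x": 0, "y": 0, "z": 0, "ax": 0, "ay": 0, "az": 0, "hand": -1}, {"x": 0, "y": 0, "z": 0, "ax": 0, "ay": 0, "az": 0, "hand": -1}, {"x": 0, "y": 0, "z": 0, "ax": 0, "ay": 0, "az": 0, "hand": -1}, {"x": 0, "y": 0, "z": 0, "ax": 0, "ay": 0, "az": 0, "hand": -1}, {"x": 0, "y": 0, "z": 0, "ax": 0, "ay": 0, "az": 0, "hand": -1}]}}

```text
time_s: 37.95
eef_pos: [627.8, -268.0, 224.3]
ee_rot: [0.707, -0.012, 0.707, 0.013]
force: [-0.4, 0.2, -3.1]
grip_width: 0.415
```

Emit:
{"name": "carry_out", "arguments": {"targets": [{"x": -0.03, "y": 0, "z": 0, "ax": 0, "ay": 0, "az": 0.03, "hand": -1}, {"x": -0.08, "y": -0.005, "z": 0, "ax": 0, "ay": 0, "az": 0.08, "hand": -1}, {"x": -0.13, "y": -0.012, "z": -0.01, "ax": 0, "ay": 0, "az": 0.13, "hand": -1}, {"x": -0.165, "y": -0.02, "z": -0.04, "ax": 0, "ay": 0, "az": 0.16, "hand": -1}, {"x": -0.175, "y": -0.021, "z": -0.08, "ax": 0, "ay": 0, "az": 0.16, "hand": -1}]}}

```text
time_s: 38.58
eef_pos: [451.6, -289.8, 144.7]
ee_rot: [0.704, -0.069, 0.703, 0.068]
force: [0.5, 0.2, -3.2]
grip_width: 0.41
```

Emit:
{"name": "carry_out", "arguments": {"targets": [{"x": 0, "y": 0, "z": -0.04, "ax": 0, "ay": 0, "az": 0, "hand": -1}, {"x": 0, "y": 0, "z": -0.08, "ax": 0, "ay": 0, "az": 0, "hand": -1}, {"x": 0, "y": 0, "z": -0.1, "ax": 0, "ay": 0, "az": 0, "hand": -1}, {"x": 0, "y": 0, "z": -0.105, "ax": 0, "ay": 0, "az": 0, "hand": -1}, {"x": 0, "y": 0, "z": -0.105, "ax": 0, "ay": 0, "az": 0, "hand": -1}]}}

```text
time_s: 39.2
eef_pos: [453.1, -289.3, 39.9]
ee_rot: [0.704, -0.069, 0.704, 0.069]
force: [0.9, 0.9, -2.6]
grip_width: 0.413
```

Run:
```python
from h import *
delta([453,-289,15.5],11.2)
```

```text
from [ 453.102 -289.286   39.905] head 11.18678285479109 shift m [-0.     0.    -0.024] turn [-0.  0.  0.]
```

Emit:
{"name": "carry_out", "arguments": {"targets": [{"x": 0, "y": 0, "z": -0.012, "ax": 0, "ay": 0, "az": 0, "hand": -1}, {"x": 0, "y": 0, "z": -0.02, "ax": 0, "ay": 0, "az": 0, "hand": -1}, {"x": 0, "y": 0, "z": -0.025, "ax": 0, "ay": 0, "az": 0, "hand": -1}, {"x": 0, "y": 0, "z": -0.025, "ax": 0, "ay": 0, "az": 0, "hand": -1}, {"x": 0, "y": 0, "z": -0.025, "ax": 0, "ay": 0, "az": 0, "hand": -0.05}]}}

```text
time_s: 39.83
eef_pos: [453.0, -289.2, 14.5]
ee_rot: [0.704, -0.069, 0.704, 0.069]
force: [1.3, 0.1, -0.1]
grip_width: 0.474
```

Emit:
{"name": "carry_out", "arguments": {"targets": [{"x": 0, "y": 0, "z": 0, "ax": 0, "ay": 0, "az": 0, "hand": 0.4}, {"x": 0, "y": 0, "z": 0, "ax": 0, "ay": 0, "az": 0, "hand": 0.4}, {"x": 0, "y": 0, "z": 0.03, "ax": 0, "ay": 0, "az": 0, "hand": 0.4}, {"x": 0, "y": 0, "z": 0.09, "ax": 0, "ay": 0, "az": 0, "hand": 0.4}, {"x": 0, "y": 0, "z": 0.15, "ax": 0, "ay": 0, "az": 0, "hand": 0.4}]}}

```text
time_s: 40.45
eef_pos: [452.6, -288.8, 166.0]
ee_rot: [0.704, -0.069, 0.704, 0.069]
force: [1.9, -0.4, -0.6]
grip_width: 0.703
```

Emit:
{"name": "carry_out", "arguments": {"targets": [{"x": 0, "y": 0, "z": 0.03, "ax": 0, "ay": 0, "az": 0, "hand": 0.4}, {"x": 0, "y": 0, "z": 0.06, "ax": 0, "ay": 0, "az": 0, "hand": 0.4}, {"x": 0, "y": 0, "z": 0.06, "ax": 0, "ay": 0, "az": 0, "hand": 0.4}, {"x": 0, "y": 0, "z": 0.06, "ax": 0, "ay": 0, "az": 0, "hand": 0.4}]}}

```text
time_s: 40.95
eef_pos: [452.5, -288.7, 223.3]
ee_rot: [0.703, -0.068, 0.704, 0.07]
force: [-0.2, -0.5, -0.7]
grip_width: 0.701
```

Run:
```python
from h import *
im,ci,s=shot("scan7");print(s["time_s"],pose(s)[0])
m=mask(im,(20,200,60),(32,255,255))
for v in (90,150,210):
    x=np.where(m[v,230:420])[0]+230.;a,b=cast(ci,(x.min(),v),44),cast(ci,(x.max(),v),44);print((a+b)/2,np.linalg.norm(a-b))
print("tail",cast(ci,(320,np.where(m[:,320])[0].min()),44))
t,_,_=shot("top7","top")
cv2.imwrite("pics/mix7.png",np.hstack([cv2.resize(im,(400,300)),cv2.resize(t[130:350,110:380],(368,300))]))
```

```text
40.95 [ 452.515 -288.728  223.332]
[ 360.9   -306.157   44.   ] 34.98950008077059
[ 405.824 -297.257   44.   ] 36.72769397959097
[ 455.444 -287.427   44.   ] 35.21228010733024
tail [ 354.    -304.773   44.   ]
```

View pics/mix7.png

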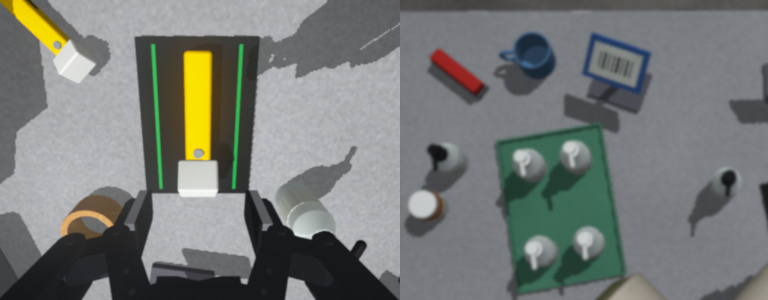

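The scanner lies mid-mat at about (452,-288), yaw 11.2°. Four white-pump bottles stand in the tray, and the black bottles haven't moved.

```bash
python3 -c "
from rig import finish_job; print(finish_job())"
```

```text
the job is handed in; nothing more can be done
None
```

The job is done as asked and was handed in at about 41 s of the 210 s allowed; the hand-in gave no verdict.

- **Job card:** I scanned the blue-framed card from about 101 mm, squarely to within 0.5° and about 2 mm of the middle. I held for more than 2.5 s, then laid the scanner back mid-mat.
- **Bottles:** Four white-pump bottles were on the bench, and all four now stand upright in the four corner places of the tray. I left the black-pump bottles, the other items and the bottles in the crate alone.
- **Dispatch card:** While I was moving the bottles, the scanner was knocked about 25 mm aside and turned to 15.5°. I measured it again, picked it up, and scanned the orange-framed card from about 101 mm, under 1 mm off the middle. I held for more than 3 s and laid the scanner back.

**Last checks:** The scanner lay within about 1–2 mm of the mat's centre and parallel to the green lines. All four bottles were upright in the tray, with the gripper clear of everything.

**Limits of these checks:**
- The scan distances, angles and aim are worked out from card positions seen in the top camera view. I could not confirm them at close range, because the wrist camera cannot see the cards during the approach.
- For the job card, the top view alone and the two-camera measurement differed by about 11 mm in height, because the card is foreshortened in the scene view. I used the given height of 160 mm, which fits the card's size.

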